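# Check sample bars in the analyser and pack them

## Task

Lay every small gold sample bar flat on the floor of the open well in the grey analyser (not on its ledge), slide its yellow cover fully shut over them, then push the red treadle pedal down to its stop and keep it there for one full second before letting it come up; never press it while the cover is not fully shut. Then slide the cover fully open, move all the sample bars into the blue tray so that each lies flat on the tray's floor (none stacked or standing on end), and slide the cover fully shut again. Leave everything else on the bench (pen, weight, roll, gun) where it is.

Things in the scene. Friction and masses are not known exactly. Their poses are not given: they have to be found in the camera images.
- bar1: small gold-coloured cast sample bar, 56 (its x) x 30 (its y) x 20 mm (its z), about 0.35 kg, rounded edges, a small dark mark on its broad faces; origin at its centre. May be absent
- bar2: small gold-coloured cast sample bar, 56 (its x) x 30 (its y) x 20 mm (its z), about 0.35 kg, rounded edges, a small dark mark on its broad faces; origin at its centre. May be absent
- bar3: small gold-coloured cast sample bar, 56 (its x) x 30 (its y) x 20 mm (its z), about 0.35 kg, rounded edges, a small dark mark on its broad faces; origin at its centre. May be absent
- bar4: small gold-coloured cast sample bar, 56 (its x) x 30 (its y) x 20 mm (its z), about 0.35 kg, rounded edges, a small dark mark on its broad faces; origin at its centre. May be absent
- analyser: grey analyser, a low block 340 (x) x 270 (y) x 55 mm high, fixed to the bench; origin under its centre; its well is in the half nearer the robot (-x), its rear half is a flat deck on which the open cover is parked; thin guide rails along both sides reach 67 mm above the bench
- well_floor (a point): centre of the floor of the analyser's well, 20 mm above the bench; axes as the analyser's; the flat floor is 100 (x) x 190 mm (y), bounded all round by a ledge 20 mm wide and 6 mm high (a bar on the floor stands 14 mm above the ledge); outside the ledge upright walls, 140 x 230 mm inside, rise to 35 mm above the floor
- cover (a joint): yellow sliding cover, a plate 160 (x) x 250 (y) x 6 mm, its top 62 mm above the bench: 0 m = fully shut over the well, 0.15 = fully open; slides along the analyser's x (positive: away from the robot, opening) with about 2 N friction
- cover_handle (a point): top centre of the cover's black upright grip, a bar 12 (x) x 70 (y) mm standing 22 mm above the cover plate, in the middle of the cover; this point is 84 mm above the bench and moves with the cover
- treadle: dark steel base of the treadle, 180 (x) x 100 (y) x 10 mm, fixed to the bench, with two cheeks at its far end; origin under its centre. The pedal's hinge axis runs along its y at x = +70 mm, 32 mm above the bench
- pedal (a joint): red sprung pedal, a plate 150 x 84 x 8 mm hinged at its far (+x) end and rising 0.25 rad towards the robot (treadle's -x): 0 rad = up, 0.25 = down at its stop (level); springs back up; about 4 N to start and 10 N at the stop when pushed on the pad
- pedal_pad (a point): middle of the rubber pad on the pedal's top face, 120 mm from the hinge; moves with the pedal (about 66 mm above the bench when up, 37 mm when down)
- tray: blue open tray, 220 (x) x 125 (y) x 32 mm, walls 4 mm, fixed to the bench; origin under its centre
- tray_in (a point): centre of the tray's inner floor, about 4 mm above the bench; axes as the tray's; inside 212 (x) x 117 mm (y)
- marker: orange marker pen lying on the bench, 134 mm long, 14 mm thick; origin under its middle; leave it alone
- weight: small steel check weight with a knob, 26 mm across, 41 mm high; origin under its centre; leave it alone
- sealroll: green roll of seals (ring), 64 mm across, 25 mm high; origin under its centre; leave it alone
- gun: hand-held analyser gun lying on its side, grey body 160 mm long with brass-coloured nose, black and green grip, 50 mm high; origin under its body; leave it alone
Mind the look-alikes: they are no part of the job. What is shaped like the bar3 but turquoise is not meant.

How it is judged:
By the outcome, as a careful person would: the job done as asked, in the order asked, and still so for the second after the job is handed in, with the robot touching nothing.
Of bar1, bar2, bar3, bar4 only 2 to 3 are there at a start; the rules pass over those that are not, and their reading is None.
At some moment in a run one of bar1, bar2, bar3, bar4 may be knocked a few centimetres aside while the robot is not near it.
Once in a run the grip may slacken for a moment while it holds something.
It also fails if it takes over 210 s, if anything falls off the work surface, if the arm or the gripper's body presses on something with over 40 N, if the wrist force passes 120 N, or if a joint passes its speed limit or range.

## Robot

A 6-joint arm with a two-finger parallel gripper is mounted at the origin on the work surface. World frame = base frame: x ahead of the robot, y to its left, z up, the work surface at z = 0. Lengths are in m, angles in rad, forces in N, time in s.
With the tool pointing down it reaches from about 0.325 to 0.925 m from the base axis. Payload 3.1 kg.
Tool frame: the origin (TCP) lies between the finger pads; the fingertips stand 19 mm ahead of it and the grasp point (between the pads) is the TCP; z points along the fingers, x is the direction in which the jaws open and shut, and the axes are right-handed (so a half turn about z gives the same grasp; the last joint's range is limited). The gripper opens to 85 mm and grips with 20 to 120 N. Pads are 22 mm wide; open, the fingers measure 114 mm over their backs; the gripper's body (76 mm by 85 mm) begins 54 mm behind the grasp point. The pads swing forward as they close: fully open they stand 13 mm farther back than shut.
Start: joints at [-1.287, 0.217, 1.613, -0, 1.311, -0.112], TCP at [0.241, -0.577, 0.25] pointing down, gripper open.
Joint ranges: [-2.75, 2.75], [-0.78, 2.1], [0.31, 2.55], [-1.13, 4.27], [0.13, 2.63], [-2.58, 2.58]. Speed limits (rad/s): [2.79, 2.79, 3.14, 3.14, 3.14, 3.14].

## Interface

Orientations are given as a unit quaternion [w, x, y, z].
In Python, from workcell import sensors, optics, arm gives the robot as it stands.
- The arm moves only by the tool carry_out, never from a script. Its argument "targets" is a list of rows, each a list of 3 entries, a list of its own where there are three numbers: the turn, a rotation vector about the world's x, y, z in rad, then the shift along the world's x, y, z in m, then the closure, from -1 (fully open) to 1 (shut), so that 0 is half open. A call has exactly 8 rows; each row shifts and turns the pose as measured when the row begins; what a row does not reach is not made up. A row lasts 1/8 s, in which the tool goes at most 62.5 mm and 10.7 degrees, less where a joint would pass 70% of its speed; a pose out of reach is approached as far as the arm can. A call with a gripper value outside its range is refused whole. The fingers move at their own pace and stop on an object; "force" is the grip in N (left out, the last holds). Time passes only in rows, so rows that do not move let the fingers close, or fill a call up. It gives the time, the measured TCP pose, the force and the opening at its end, in the units of the state.
- sensors.sense(): the state, without advancing time (a new reading comes with each control period).
- optics.snapshot(name): name is "scene" or "top" or "wrist"; returns the picture (480x640x3 uint8, red, green, blue); there is no depth.
- optics.camera_model(name): a dict with "intrinsics" (3x3 intrinsics, pixels), "cam_to_world" (4x4, takes a point from camera to world coordinates). Camera axes: x right, y up, looking along -z (the intrinsics and any distortion apply to the point x, -y, -z); pixel columns grow to the right and rows downward; lengths in m; the calibration is good to about 2 mm. A picture is of the moment at which its call begins: read the wrist's pose just before it. camera_model takes no time and is no camera call; for the wrist camera it gives the pose at the moment of the call.
- arm.job_done(): hands the job in, once; it reports no verdict.
The state is a dict: "clock": time; "q": joint angles; "joint_velocities": joint speeds; "tau": joint torques, N m; "position": TCP position; "orientation": TCP orientation; "force": force on the tool from outside, world axes, zero at the start; "torque": the same for the moment, N m; "opening": opening from 0.0 (shut) to 1.0 (fully open).
Only numpy, scipy, OpenCV 4.12 (cv2) and the standard library are available. Lean on these libraries where they do the work, as an engineer would, in place of code of your own. Each camera call takes 0.05 s, during which the arm holds its last target.

## Working session

There is one attempt and no reset: what is moved stays moved. The work goes in short steps, Python scripts to look and compute and a tool call to move; the robot and the scene stay as the last step left them, time stands still between calls to the robot, and variables do not carry over. Pictures are saved under pics/ and viewed, and the job is handed in when it is done.

Besides the shell and the picture viewer there is one more tool, called after "Call:" as a command line: name --argument value ..., lists and objects as JSON in quotes. carry_out: Moves the arm, as the interface text tells. Its arguments: {"type":"object","properties":{"targets":{"type":"array","items":{"type":"array"}},"force":{"type":"number"}},"required":["targets"]}

```bash
mkdir -p pics; ls
python3 - <<'E'
from workcell import sensors, optics, arm
import cv2
s=sensors.sense();print(s)
for n in("scene","top"):
    p=optics.snapshot(n);cv2.imwrite(f"pics/{n}0.png",p[:,:,::-1]);print(n,optics.camera_model(n))
E
```

```text
pics
{'clock': 0.0, 'q': array([-1.28719636e+00,  2.17756960e-01,  1.61493944e+00,  1.57590767e-05,
        1.31132286e+00, -1.12205953e-01]), 'joint_velocities': array([ 8.00608414e-04,  3.18235994e-04,  2.67295247e-04, -5.51541956e-05,
       -1.89274694e-04,  5.68653277e-04]), 'tau': array([-3.53626083e-04, -3.96846306e+01, -3.03856659e+01, -2.02286196e-04,
        9.65807587e-03, -6.18593843e-08]), 'position': array([ 0.2407714 , -0.57591651,  0.24896373]), 'orientation': array([-7.87178207e-04,  8.32329903e-01, -5.54279226e-01, -9.23315808e-04]), 'force': array([0.29797229, 0.04544783, 0.12812105]), 'torque': array([0.02093278, 0.02641546, 0.08482059]), 'opening': 0.9970098888619118}
scene {'intrinsics': array([[515.52631075,   0.        , 325.78068192],
       [  0.        , 515.52631075, 244.50774511],
       [  0.        ,   0.        ,   1.        ]]), 'cam_to_world': array([[ 0.85187656, -0.40570913,  0.3312196 ,  1.01164075],
       [ 0.52370846,  0.66707152, -0.52985379, -0.72344303],
       [-0.00598064,  0.62483253,  0.7807359 ,  0.99862762],
       [ 0.        ,  0.        ,  0.        ,  1.        ]])}
top {'intrinsics': array([[625.19106569,   0.        , 324.85707918],
       [  0.        , 625.19106569, 225.47576206],
       [  0.        ,   0.        ,   1.        ]]), 'cam_to_world': array([[ 2.03217685e-02,  9.89738026e-01, -1.41441384e-01,
         3.83252981e-01],
       [-9.99793406e-01,  2.01757308e-02, -2.46662035e-03,
        -8.63494242e-02],
       [ 4.12375333e-04,  1.41462289e-01,  9.89943559e-01,
         1.81079511e+00],
       [ 0.00000000e+00,  0.00000000e+00,  0.00000000e+00,
         1.00000000e+00]])}
```

View pics/scene0.png

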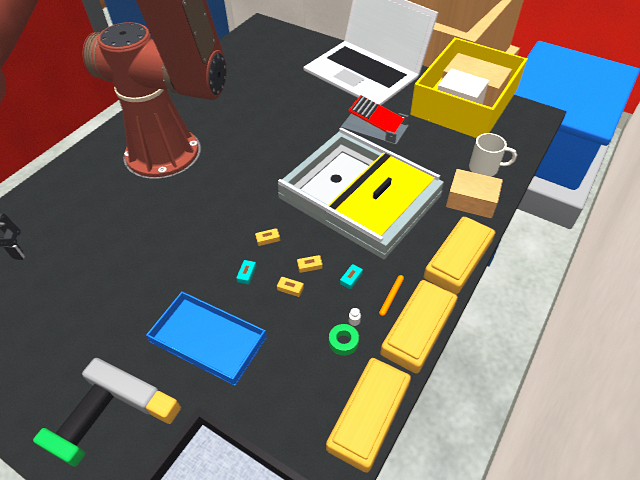

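View pics/top0.png

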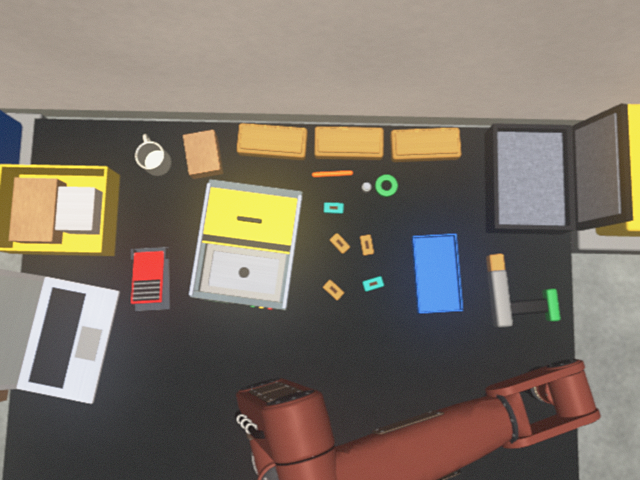

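Gold bars in the top view: (340,242), (367,244) and (334,290). The turquoise blocks at (333,208) and (373,284) are decoys. The large gold bars along y≈140 px are too big.

```bash
cat > h.py <<'E'
import numpy as np,cv2
from workcell import sensors,optics,arm
from scipy.spatial.transform import Rotation as R
def ray(cm,uv):
    K=cm["intrinsics"];T=cm["cam_to_world"]
    uv=np.atleast_2d(np.asarray(uv,float))
    d=np.c_[(uv[:,0]-K[0,2])/K[0,0],-(uv[:,1]-K[1,2])/K[1,1],-np.ones(len(uv))]@T[:3,:3].T
    return T[:3,3],d
def plane(cm,uv,z):
    o,d=ray(cm,uv);return o+d*((z-o[2])/d[:,2])[:,None]
def proj(cm,P):
    K=cm["intrinsics"];T=cm["cam_to_world"];p=(np.atleast_2d(P)-T[:3,3])@T[:3,:3]
    return np.c_[K[0,0]*p[:,0]/-p[:,2]+K[0,2],K[1,1]*p[:,1]/p[:,2]+K[1,2]]
def comps(m,amin):
    m=m.astype(np.uint8)*255
    cs,_=cv2.findContours(m,cv2.RETR_EXTERNAL,cv2.CHAIN_APPROX_NONE)
    return [c[:,0,:].astype(float) for c in cs if cv2.contourArea(c)>=amin]
def rect(P):
    c,wh,a=cv2.minAreaRect((P[:,:2]*1000).astype(np.float32))
    if wh[0]<wh[1]: wh=wh[::-1];a+=90
    a=(a+90)%180-90
    return np.round(np.r_[np.array(c),wh,a],1)
def hsv(p): return cv2.cvtColor(p,cv2.COLOR_RGB2HSV)
def gold(p):
    h=hsv(p);return (h[...,0]>10)&(h[...,0]<28)&(h[...,1]>90)&(h[...,2]>110)
def yellow(p):
    h=hsv(p);return (h[...,0]>=28)&(h[...,0]<33)&(h[...,1]>150)&(h[...,2]>110)
def st():
    s=sensors.sense();e=R.from_quat(s["orientation"][[1,2,3,0]]).as_matrix()
    print("t%.2f"%s["clock"],"pos",np.round(s["position"]*1000,1),"xax",np.round(e[:,0],3),"yawx %.1f"%np.degrees(np.arctan2(e[1,0],e[0,0])),"zax",np.round(e[:,2],3),"F",np.round(s["force"],1),"op %.3f"%s["opening"],"q",np.round(s["q"],2))
    return s
E
python3 - <<'E'
from h import *
for n in("top","scene"):
    p=cv2.imread(f"pics/{n}0.png")[:,:,::-1].copy();cm=optics.camera_model(n)
    for nm,m,z in(("gold",gold(p),.02),("yellow",yellow(p),.062),("blue",(hsv(p)[...,0]>100)&(hsv(p)[...,0]<118)&(hsv(p)[...,1]>150),.032),("red",((hsv(p)[...,0]<5)|(hsv(p)[...,0]>175))&(hsv(p)[...,1]>200)&(hsv(p)[...,2]>150),.05)):
        for c in comps(m,60):
            print(n,nm,np.round(c.mean(0)),rect(plane(cm,c,z)))
p=cv2.imread("pics/top0.png");a=cv2.resize(p[165:325,120:400],None,fx=2.8,fy=2.8,interpolation=2);cv2.imwrite("pics/t1.png",a)
p=cv2.imread("pics/scene0.png");a=cv2.resize(p[80:320,220:440],None,fx=2.5,fy=2.5,interpolation=2);cv2.imwrite("pics/s1.png",a)
E
```

```text
top gold [333. 289.] [ 455.7 -109.1   58.8   33.7   49.3]
top gold [496. 262.] [ 544.5 -576.1   47.6   45.     8.3]
top gold [366. 244.] [ 586.2 -202.7   59.6   33.2   10.1]
top gold [339. 243.] [ 589.9 -124.6   58.4   33.9   43.2]
top gold [249. 219.] [652.8 139.6  74.   16.3  83.3]
top gold [330. 173.] [793.7 -96.8 117.6  18.2 -85.9]
top gold [ 55. 208.] [672.2 698.6 352.  265.3 -89.9]
top gold [202. 154.] [845.5 284.4 138.   99.1  11.7]
top gold [425. 143.] [ 888.9 -373.4  205.9   98.2  -86.3]
top gold [348. 142.] [ 889.4 -146.8  204.2   97.2  -88.8]
top gold [271. 141.] [888.8  80.9 206.2  98.9  86.6]
top gold [627. 179.] [ 826.4 -937.3  400.8  124.1   -2.9]
top yellow [ 60. 244.] [555.8 674.7 271.9  71.8 -76.9]
top yellow [250. 216.] [656.4 130.8 245.2 132.3  83.5]
top yellow [ 69. 179.] [767.9 663.5 248.2  68.2  79. ]
top yellow [635. 167.] [ 823.6 -964.3  361.8   29.    -2.8]
top blue [437. 273.] [ 508.3 -402.9  221.8  129.7    4.5]
top blue [  8. 136.] [899.3 848.3 125.5  58.7   5.4]
scene gold [163. 407.] [ 537.4 -568.1   64.4   46.7    6. ]
scene gold [368. 414.] [ 883.3 -3
[... 252 characters left out ...]
  43.1   48.8]
scene gold [437. 293.] [882.1 -23.6 452.8 101.9  89.3]
scene gold [474. 193.] [838.9 294.9 153.1 126.8 -78.4]
scene gold [467.  66.] [600.4 901.8 846.1 442.5 -63.6]
scene yellow [385. 195.] [656.5 133.3 246.8 135.8  83.6]
scene yellow [472.  73.] [640.5 758.2 318.2 253.2 -90. ]
scene blue [209. 337.] [ 514.2 -406.7  232.1  134.6    4.5]
scene blue [573. 108.] [925.1 763.2 675.4 339.1 -89.9]
scene blue [219.  16.] [-304.8  651.8  286.1   60.   -43.6]
scene blue [125.  12.] [-632.7  492.5  263.6  107.8  -34.5]
scene red [373. 115.] [476.1 416.8 182.3  84.7 -11. ]
scene red [634.  94.] [1110.2  923.6  227.2   29.    90. ]
scene red [580.  29.] [ 850.  1236.2  540.3  408.7  -79.2]
```

View pics/t1.png

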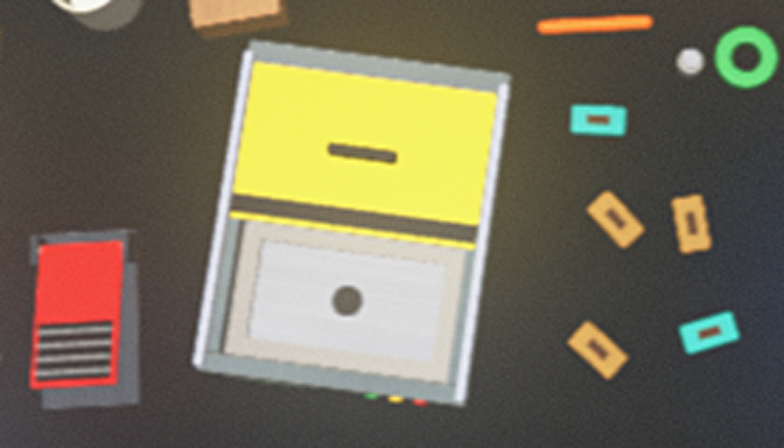

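View pics/s1.png

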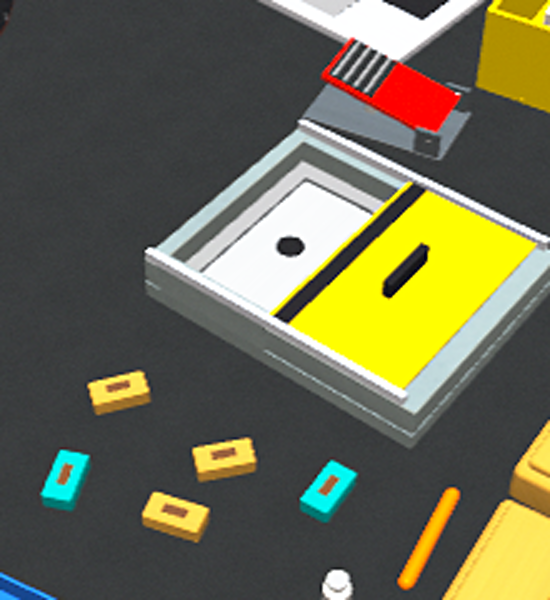

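Run:
```python
from h import *
for n in("top","scene"):
    p=cv2.imread(f"pics/{n}0.png")[:,:,::-1].copy();cm=optics.camera_model(n);h=hsv(p)
    u=lambda P:proj(cm,P)[0]
    # dark comps within analyser
    roi=np.zeros(p.shape[:2],bool)
    q=cv2.convexHull(np.vstack([c for c in comps(yellow(p),60) if abs(plane(cm,c,.06).mean(0)[0]-.65)<.1 and abs(plane(cm,c,.06).mean(0)[1]-.13)<.1]).astype(np.int32))
    mm=np.zeros(p.shape[:2],np.uint8);cv2.fillConvexPoly(mm,q,1)
    for c in comps((h[...,2]<110)&(mm>0),10): print(n,"dark on cover",c.mean(0).round(),rect(plane(cm,c,.073)), 'z62',rect(plane(cm,c,.062)))
    print("cover hull",rect(plane(cm,q[:,0].astype(float),.062)))
    x,y=(244,272) if n=="top" else (336,178)
    w=comps((h[...,2]<120)&(np.hypot(*(np.indices(p.shape[:2])[::-1]-np.array([x,y])[:,None,None]))<12),10)
    for c in w: print("disc",c.mean(0),rect(plane(cm,c,.02)))
    for c in comps((h[...,2]>(195))&(h[...,1]<30),200):
        r=rect(plane(cm,c,.02));print("white",c.mean(0).round(),r) if abs(r[0]-540)<150 and abs(r[1]-130)<150 else 0
    print(h[y-14,x-30:x+30:6])
    # pedal red+stripes
    rm=((h[...,0]<6)|(h[...,0]>174))&(h[...,1]>150)&(h[...,2]>120)
    for c in comps(rm,100):
        P=plane(cm,c,.05)
        if abs(P[:,0].mean()-.5)<.12 and abs(P[:,1].mean()-.42)<.1: print("red",rect(P)); print(np.round(plane(cm,cv2.boxPoints(cv2.minAreaRect(c.astype(np.float32))),.05)*1000),cv2.boxPoints(cv2.minAreaRect(c.astype(np.float32))).round())
```

```text
cover hull [656.4 130.8 245.2 132.3  83.5]
disc [243.54545455 272.        ] [499.9 148.2  23.   20.    2.2]
white [243. 273.] [499.  149.3 226.  135.3  83.6]
white [291. 251.] [564.9  12.6 327.3   9.7  -6.5]
white [199. 239.] [594.7 278.8 328.2   9.1  -6.6]
[[150   1 219]
 [150   1 221]
 [165   2 221]
 [  0   0 221]
 [170   3 222]
 [ 15   2 220]
 [ 15   2 220]
 [  0   1 224]
 [  0   1 222]
 [  8   5 217]]
red [4.788e+02 4.147e+02 1.470e+02 8.510e+01 4.000e-01]
[[405. 457.  50.]
 [555. 459.  50.]
 [552. 373.  50.]
 [403. 372.  50.]] [[131. 303.]
 [133. 250.]
 [164. 251.]
 [161. 304.]]
scene dark on cover [382. 188.] [644.6 134.3  83.3  16.1  83.7] z62 [640.2 144.5  84.3  16.3  83.7]
cover hull [656.5 133.3 246.8 135.8  83.6]
disc [335.61538462 178.07692308] [500.2 150.2  27.1  27.1  31.2]
white [330. 177.] [552.4 174.  340.4 262.5  -6.4]
[[ 95  33 219]
 [ 60  13 101]
 [120   1 207]
 [105   2 216]
 [ 90   1 255]
 [105   2 252]
 [105   2 253]
 [105   2 252]
 [105   2 252]
 [100   3 252]]
red [475.1 417.4 184.3  86.9 -10.8]
[[398. 388.  50.]
 [378. 483.  50.]
 [555. 445.  50.]
 [568. 356.  50.]] [[348. 111.]
 [358.  92.]
 [404. 118.]
 [394. 136.]]
```

Call:
carry_out --targets '[[[0,0,0.057],[0.025,0.054,-0.01],-1],[[0,0,0.057],[0.025,0.054,-0.01],-1],[[0,0,0.057],[0.025,0.054,-0.01],-1],[[0,0,0.057],[0.025,0.054,-0.01],-1],[[0,0,0.057],[0.025,0.054,-0.01],-1],[[0,0,0.057],[0.025,0.054,-0.01],-1],[[0,0,0.057],[0.025,0.054,-0.01],-1],[[0,0,0.057],[0.025,0.054,-0.01],-1]]' --force 50

```text
clock: 1.1
position: [0.4417, -0.1335, 0.1647]
orientation: [-0.001, 0.937, -0.349, -0.0]
force: [0.1, -1.1, 0.4]
opening: 1.002
```

```bash
cat > look.py <<'E'
from h import *
import sys
n,out=sys.argv[1:3]
s=st();cm=optics.camera_model(n);p=optics.snapshot(n);cv2.imwrite(f"pics/{out}.png",p[:,:,::-1])
z=float(sys.argv[3]) if len(sys.argv)>3 else .02
for c in comps(gold(p),60 if n!="wrist" else 400):
    r=rect(plane(cm,c,z))
    if r[2]<100 and r[3]<70: print(n,c.mean(0).round(),r)
E
python3 look.py wrist w1; python3 look.py top t2
```

```text
t1.10 pos [ 441.7 -133.5  164.7] xax [ 0.756 -0.655 -0.001] yawx -40.9 zax [ 0.     0.002 -1.   ] F [ 0.1 -1.1  0.4] op 1.002 q [-0.45 -0.04  2.06  0.    1.12  0.27]
wrist [306. 185.] [ 457.6 -103.8   62.4   32.4   49.1]
wrist [520. 163.] [ 587.4 -194.2   60.3   41.6   11. ]
wrist [466.  74.] [ 589.8 -117.7   62.5   36.7   44.4]
t1.15 pos [ 442.7 -126.4  163. ] xax [ 0.76  -0.65  -0.006] yawx -40.6 zax [-0.001  0.009 -1.   ] F [-0.4  4.2  0.2] op 1.002 q [-0.44 -0.04  2.07  0.01  1.12  0.27]
top [496. 262.] [ 544.5 -576.3   48.4   44.5    5.4]
top [366. 244.] [ 586.4 -202.5   59.2   33.7   10. ]
top [339. 243.] [ 589.9 -124.6   58.5   34.    42.9]
top [249. 219.] [652.7 139.6  74.   16.1  83. ]
```

View pics/w1.png

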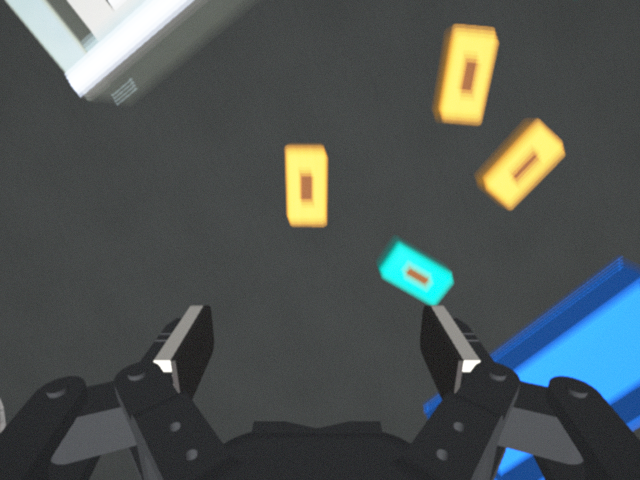

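Call:
carry_out --targets '[[[0,0,0],[0.007,0.008,-0.03],-0.3],[[0,0,0],[0.007,0.008,-0.03],-0.3],[[0,0,0],[0,0,-0.03],-0.3],[[0,0,0],[0,0,-0.02],-0.3],[[0,0,0],[0,0,-0.015],-0.3],[[0,0,0],[0,0,0],-0.3],[[0,0,0],[0,0,0],-0.3],[[0,0,0],[0,0,0],-0.3]]'

```text
clock: 2.2
position: [0.4563, -0.1158, 0.0362]
orientation: [-0.001, 0.938, -0.346, -0.001]
force: [0.4, -0.6, 0.1]
opening: 0.65
```

```bash
python3 look.py wrist w2
```

```text
t2.20 pos [ 456.3 -115.8   36.2] xax [ 0.76  -0.649 -0.002] yawx -40.5 zax [-0.     0.002 -1.   ] F [ 0.4 -0.6  0.1] op 0.650 q [-0.4   0.2   2.1   0.    0.84  0.31]
wrist [623. 280.] [ 560.7 -187.6   47.7   22.9   65. ]
wrist [303. 292.] [ 458.  -105.2   60.2   29.9   48.9]
wrist [588. 115.] [ 586.4 -119.1   55.3   38.8   44.2]
```

View pics/w2.png

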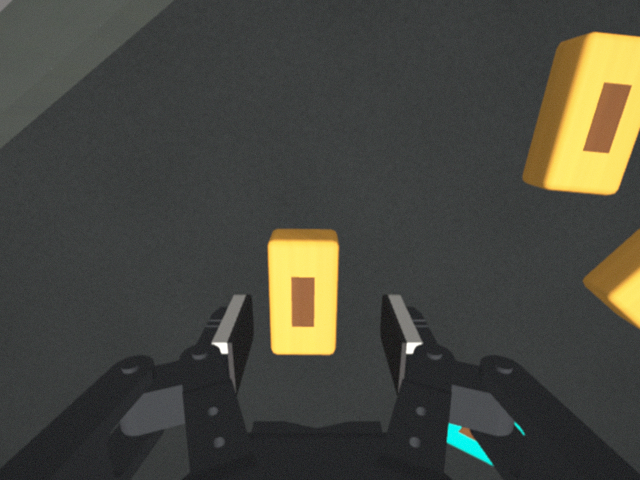

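Call:
carry_out --targets '[[[0,0,0],[0.001,0.009,-0.005],-0.3],[[0,0,0],[0,0,-0.008],-0.3],[[0,0,0],[0,0,0],-0.3],[[0,0,0],[0,0,0],1],[[0,0,0],[0,0,0],1],[[0,0,0],[0,0,0],1],[[0,0,0],[0,0,0],1],[[0,0,0],[0,0,0],1]]' --force 60

```text
clock: 3.25
position: [0.4584, -0.1062, 0.0236]
orientation: [-0.001, 0.938, -0.346, 0.001]
force: [-0.5, 0.5, -0.8]
opening: 0.337
```

```bash
python3 look.py wrist w3
```

```text
t3.25 pos [ 458.4 -106.2   23.6] xax [ 0.761 -0.649  0.001] yawx -40.5 zax [ 0.002  0.001 -1.   ] F [-0.5  0.5 -0.8] op 0.337 q [-0.38  0.23  2.1   0.    0.81  0.33]
wrist [630. 311.] [ 556.5 -180.9   28.    11.9   65. ]
wrist [316. 323.] [ 459.4 -105.4   61.5   29.9   49.3]
wrist [604. 145.] [ 575.9 -115.1   60.8   32.4   65. ]
```

View pics/w3.png

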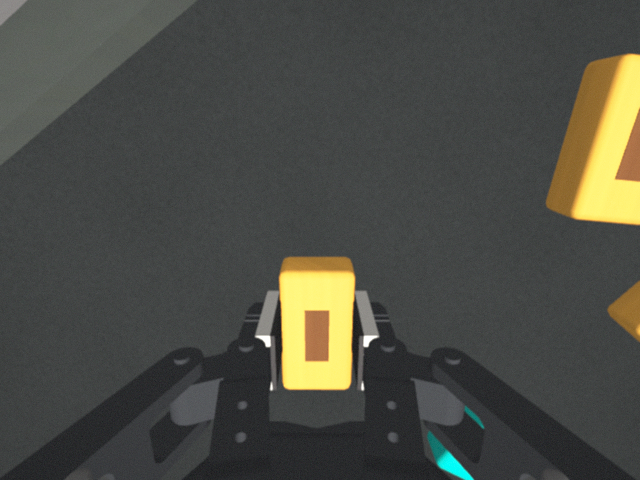

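Call:
carry_out --targets '[[[0,0,0],[0,0,0.05],1],[[0,0,-0.13],[0,0,0.05],1],[[0,0,-0.14],[0.008,0.052,0.012],1],[[0,0,-0.14],[0.008,0.052,0],1],[[0,0,-0.14],[0.008,0.052,0],1],[[0,0,-0.14],[0.008,0.052,0],1],[[0,0,-0.14],[0.008,0.052,0],1],[[0,0,-0.13],[0.008,0.052,0],1]]'

```text
clock: 4.3
position: [0.4995, 0.2114, 0.1308]
orientation: [0.001, -0.657, 0.754, 0.002]
force: [1.0, -0.7, -4.1]
opening: 0.333
```

```bash
python3 -c "
from h import *
st()"
```

```text
t4.30 pos [499.5 211.4 130.8] xax [-0.137 -0.991 -0.005] yawx -97.9 zax [-0.002  0.005 -1.   ] F [ 1.  -0.7 -4.1] op 0.333 q [0.27 0.18 1.9  0.01 1.06 1.97]
```

Call:
carry_out --targets '[[[0,0,0],[0,0,0],1],[[0,0,0],[0,0,0],1],[[0,0,0.02],[0.006,-0.008,-0.02],1],[[0,0,0],[0,0,-0.02],1],[[0,0,0],[0,0,-0.02],1],[[0,0,0],[0,0,-0.005],1],[[0,0,0],[0,0,0],1],[[0,0,0],[0,0,0],1]]'

```text
clock: 5.3
position: [0.502, 0.199, 0.0604]
orientation: [-0.003, -0.665, 0.747, 0.004]
force: [-0.9, -0.5, -4.0]
opening: 0.332
```

```bash
python3 look.py wrist w4;python3 look.py scene s4
```

```text
t5.30 pos [502.  199.   60.4] xax [-0.115 -0.993 -0.001] yawx -96.6 zax [-0.009  0.002 -1.   ] F [-0.9 -0.5 -4. ] op 0.332 q [0.25 0.29 1.93 0.   0.93 1.93]
wrist [317. 328.] [476.4 203.2  71.6  37.7  -6.7]
t5.35 pos [502.2 199.1  60.6] xax [-0.115 -0.993 -0.001] yawx -96.6 zax [-0.008  0.002 -1.   ] F [ 0.6  0.6 -3.4] op 0.334 q [0.25 0.29 1.93 0.   0.93 1.93]
scene [163. 407.] [ 537.4 -568.1   64.4   46.7    6. ]
scene [290. 286.] [ 589.4 -205.7   59.4   39.3   10.3]
scene [310. 262.] [ 593.3 -127.4   57.5   41.4   44.3]
scene [350. 161.] [500.2 231.9  57.5  28.  -59.8]
```

View pics/w4.png

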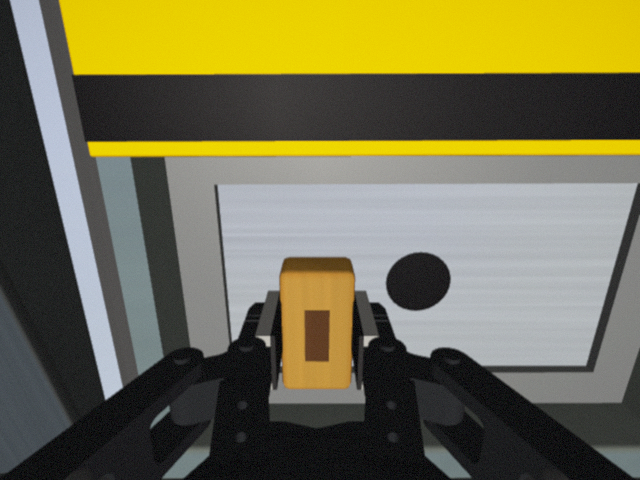

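View pics/s4.png

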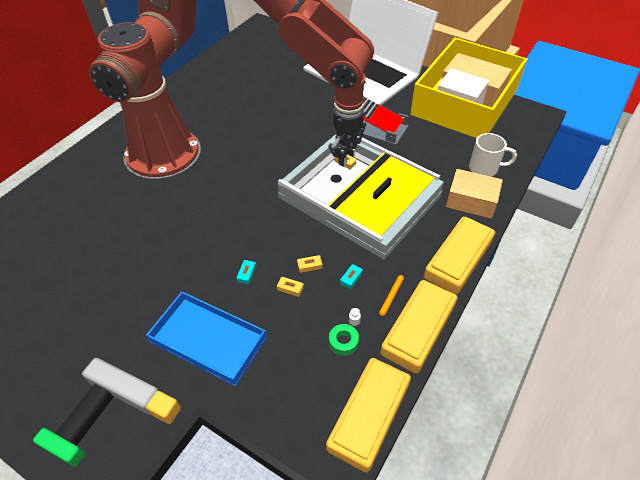

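```bash
python3 -c "
from h import *
cm=optics.camera_model('wrist')
print(plane(cm,[[418,281],[217,184],[637,184],[230,345],[591,368]],.02).round(4)); print(plane(cm,[[317,336]],.057).round(4))"
```

```text
[[0.5005 0.1497 0.02  ]
 [0.5598 0.2395 0.02  ]
 [0.5379 0.0494 0.02  ]
 [0.4742 0.2501 0.02  ]
 [0.4372 0.0574 0.02  ]]
[[0.4993 0.2006 0.057 ]]
```

Call:
carry_out --targets '[[[0,0,0],[0.004,0.006,-0.002],1],[[0,0,0],[0,0,-0.007],1],[[0,0,0],[0,0,-0.007],1],[[0,0,0],[0,0,-0.002],1],[[0,0,0],[0,0,0],1],[[0,0,0],[0,0,0],1],[[0,0,0],[0,0,0],1],[[0,0,0],[0,0,0],1]]'

```text
clock: 6.4
position: [0.5079, 0.2065, 0.0438]
orientation: [-0.001, -0.666, 0.746, 0.003]
force: [-1.1, -1.0, -2.6]
opening: 0.331
```

```bash
python3 -c "
from h import *
st()"
```

```text
t6.40 pos [507.9 206.5  43.8] xax [-0.114 -0.993 -0.002] yawx -96.5 zax [-0.005  0.003 -1.   ] F [-1.1 -1.  -2.6] op 0.331 q [0.26 0.33 1.91 0.   0.9  1.94]
```

Call:
carry_out --targets '[[[0,0,0],[0,0,-0.001],0],[[0,0,0],[0,0,0],0],[[0,0,0],[0,0,0],0],[[0,0,0],[0,0,0.02],0],[[0,0,0],[0,0,0.05],0],[[0,0,0],[0,-0.02,0.05],-0.3],[[0,0,0.12],[0.005,-0.055,0],-0.3],[[0,0,0.12],[0.005,-0.055,0],-0.3]]'

```text
clock: 7.4
position: [0.5222, 0.0772, 0.1759]
orientation: [-0.004, 0.755, -0.656, 0.002]
force: [0.8, -0.5, -0.4]
opening: 0.651
```

```bash
python3 look.py scene s5;python3 look.py top t5
```

```text
t7.40 pos [522.2  77.2 175.9] xax [ 0.14  -0.99  -0.002] yawx -82.0 zax [ 0.009  0.004 -1.   ] F [ 0.8 -0.5 -0.4] op 0.651 q [0.01 0.08 1.91 0.   1.14 1.44]
scene [163. 407.] [ 537.4 -568.1   64.4   46.7    6. ]
scene [290. 286.] [ 589.6 -205.8   59.1   39.4   11.6]
scene [309. 262.] [ 593.3 -127.4   57.5   41.4   44.3]
scene [348. 164.] [497.7 218.9  62.3  43.5  -5.1]
t7.45 pos [523.9  70.9 176.8] xax [ 0.14  -0.99   0.004] yawx -82.0 zax [ 0.011 -0.002 -1.   ] F [ 0.8 -2.6  0.8] op 0.649 q [ 0.    0.08  1.91 -0.    1.14  1.43]
top [220. 269.] [506.3 215.1  54.6  15.   -5.1]
top [496. 262.] [ 544.5 -576.1   47.6   45.     8.3]
top [366. 244.] [ 586.3 -203.    59.6   32.7   10.1]
top [339. 243.] [ 590.  -124.7   58.5   33.8   42.9]
top [249. 219.] [653.1 139.3  73.5  15.8  83.3]
```

View pics/s5.png

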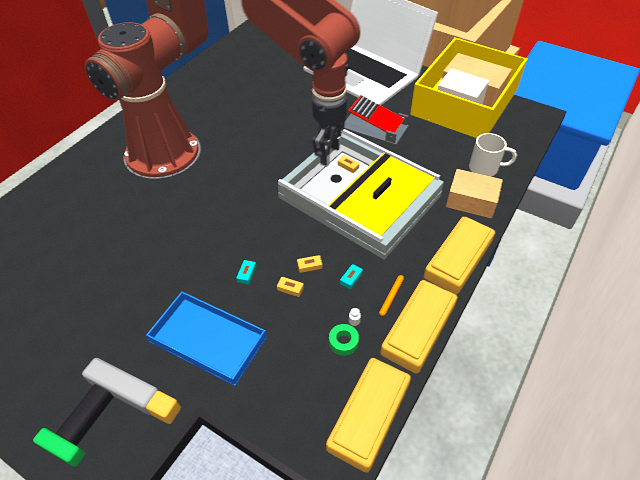

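Call:
carry_out --targets '[[[0,0,0.15],[0.0165,-0.049,0],-0.3],[[0,0,0.15],[0.0165,-0.049,-0.01],-0.3],[[0,0,0.15],[0.0165,-0.049,-0.02],-0.3],[[0,0,0.15],[0.0165,-0.049,-0.03],-0.3],[[0,0,0],[0,0,-0.02],-0.3],[[0,0,0],[0,0,-0.02],-0.3],[[0,0,0],[0,0,0],-0.3],[[0,0,0],[0,0,0],-0.3]]'

```text
clock: 8.5
position: [0.5954, -0.1234, 0.0841]
orientation: [-0.009, 0.916, -0.4, 0.008]
force: [0.6, -0.1, 0.6]
opening: 0.65
```

```bash
python3 look.py wrist w6
```

```text
t8.50 pos [ 595.4 -123.4   84.1] xax [ 0.68  -0.733  0.007] yawx -47.2 zax [ 0.022  0.01  -1.   ] F [ 0.6 -0.1  0.6] op 0.650 q [-0.33  0.36  1.78  0.02  0.99  0.48]
wrist [377. 370.] [ 569.8 -195.4   46.2   22.2   59.8]
wrist [309. 273.] [ 592.1 -121.2   59.    29.8   44.4]
wrist [420. 112.] [ 693.8 -103.2   22.9    9.1   88.2]
wrist [624.  12.] [ 785.8 -139.4   21.6   12.3  -47. ]
```

View pics/w6.png

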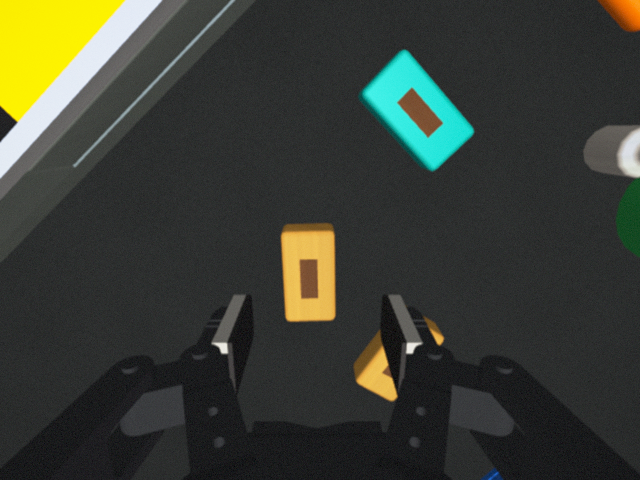

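Call:
carry_out --targets '[[[-0.01,0.022,0.02],[-0.003,0.002,-0.02],-0.3],[[0,0,0],[0,0,-0.02],-0.3],[[0,0,0],[0,0,-0.012],-0.3],[[0,0,0],[0,0,-0.005],-0.3],[[0,0,0],[0,0,0],-0.3],[[0,0,0],[0,0,0],-0.3],[[0,0,0],[0,0,0],-0.3],[[0,0,0],[0,0,0],-0.3]]'

```text
clock: 9.55
position: [0.593, -0.1204, 0.0248]
orientation: [0.0, 0.921, -0.39, 0.0]
force: [-0.5, -0.0, 0.0]
opening: 0.654
```

```bash
python3 look.py wrist w7
```

```text
t9.55 pos [ 593.  -120.4   24.8] xax [ 0.696 -0.718  0.001] yawx -45.9 zax [ 0.001 -0.001 -1.   ] F [-0.5 -0.   0. ] op 0.654 q [-0.32  0.46  1.78 -0.    0.91  0.49]
wrist [455. 441.] [ 594.9 -210.5   25.3   12.3   45.5]
wrist [316. 324.] [ 593.  -120.3   61.4   29.8   44.3]
wrist [488. 110.] [ 693.8 -103.1   23.4    9.5   88.3]
```

Call:
carry_out --targets '[[[0,0,0],[0,0,0],1],[[0,0,0],[0,0,0],1],[[0,0,0],[0,0,0],1],[[0,0,0],[0,0,0],1],[[0,0,0],[0,0,0.03],1],[[0,0,0],[0,0,0.04],1],[[0,0,-0.1],[-0.01,0.03,0.04],1],[[0,0,-0.1],[-0.016,0.047,0],1]]'

```text
clock: 10.6
position: [0.5636, -0.0434, 0.133]
orientation: [-0.001, 0.875, -0.485, -0.003]
force: [0.4, 0.3, -3.9]
opening: 0.326
```

```bash
python3 -c "
from h import *
st()"
```

```text
t10.60 pos [563.6 -43.4 133. ] xax [ 0.53  -0.848 -0.006] yawx -58.0 zax [-0.005  0.004 -1.   ] F [ 0.4  0.3 -3.9] op 0.326 q [-0.2   0.22  1.84  0.    1.08  0.81]
```

Call:
carry_out --targets '[[[0,0,-0.155],[-0.0155,0.047,0],1],[[0,0,-0.155],[-0.0155,0.047,0],1],[[0,0,-0.155],[-0.0155,0.047,0],1],[[0,0,-0.155],[-0.0155,0.044,0],1],[[0,0,0],[0,0,0],1],[[0,0,0],[0,0,-0.02],1],[[0,0,0],[0,0,-0.02],1],[[0,0,0],[0,0,0],1]]'

```text
clock: 11.6
position: [0.49, 0.1476, 0.0841]
orientation: [-0.004, -0.68, 0.733, 0.007]
force: [0.6, 0.1, -3.5]
opening: 0.331
```

```bash
python3 look.py wrist w8
```

```text
t11.60 pos [490.  147.6  84.1] xax [-0.076 -0.997 -0.005] yawx -94.4 zax [-0.015  0.006 -1.   ] F [ 0.6  0.1 -3.5] op 0.331 q [0.15 0.2  1.98 0.01 0.97 1.79]
wrist [317. 329.] [447.4 152.4  81.3  42.7  -4.1]
wrist [198. 260.] [498.2 214.9  61.8  32.6  -6.6]
```

View pics/w8.png

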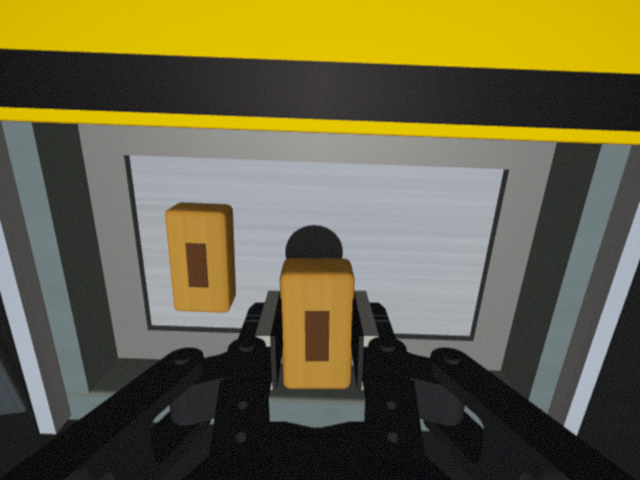

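Call:
carry_out --targets '[[[-0.006,-0.015,-0.037],[0.012,0.001,0],1],[[0,0,0],[0,0,-0.015],1],[[0,0,0],[0,0,-0.015],1],[[0,0,0],[0,0,-0.005],1],[[0,0,0],[0,0,-0.001],1],[[0,0,0],[0,0,0],1],[[0,0,0],[0,0,0],1],[[0,0,0],[0,0,0],1]]'

```text
clock: 12.65
position: [0.5038, 0.1473, 0.0482]
orientation: [0.001, -0.666, 0.746, -0.001]
force: [1.0, -0.4, -4.4]
opening: 0.333
```

```bash
python3 look.py wrist w9 .04
```

```text
t12.65 pos [503.8 147.3  48.2] xax [-0.113 -0.994 -0.001] yawx -96.5 zax [ 0.003  0.    -1.   ] F [ 1.  -0.4 -4.4] op 0.333 q [ 0.15  0.28  1.97 -0.    0.89  1.84]
wrist [316. 328.] [499.5 149.   55.6  29.8  -6.5]
wrist [174. 316.] [511.6 206.4  44.6  29.1  -6.6]
```

View pics/w9.png

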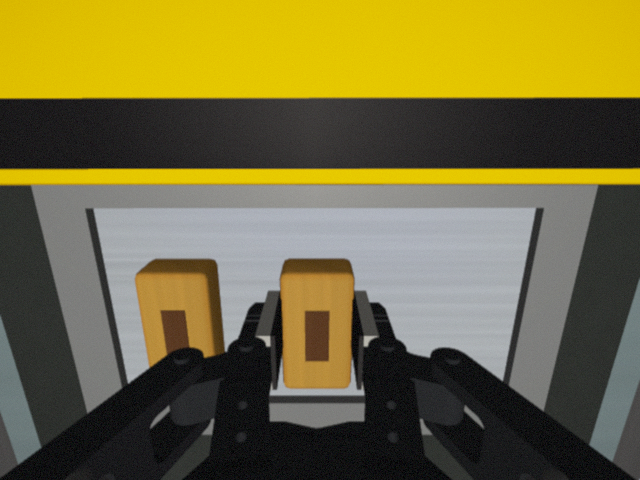

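Clear of bar A. I'll lower the last 4 mm and release.

Call:
carry_out --targets '[[[0,0,0],[0,0,-0.004],1],[[0,0,0],[0,0,-0.001],1],[[0,0,0],[0,0,0],0],[[0,0,0],[0,0,0],0],[[0,0,0],[0,0,0.01],0],[[0,0,0],[0,0,0.05],0],[[0,0,0.1],[0.005,-0.02,0.05],-0.3],[[0,0,0.1],[0.013,-0.05,0.01],-0.3]]'

```text
clock: 13.7
position: [0.5241, 0.0786, 0.1713]
orientation: [-0.003, 0.741, -0.671, 0.003]
force: [1.2, -0.9, -0.4]
opening: 0.65
```

```bash
python3 look.py top t10
```

```text
t13.70 pos [524.1  78.6 171.3] xax [ 0.098 -0.995  0.   ] yawx -84.4 zax [ 0.008  0.    -1.   ] F [ 1.2 -0.9 -0.4] op 0.650 q [0.02 0.09 1.91 0.   1.13 1.49]
top [249. 268.] [510.9 136.4  86.3  44.9 -43.4]
top [496. 262.] [ 544.8 -576.4   48.9   43.7    1.2]
top [366. 244.] [ 586.4 -202.5   59.    33.6   10.7]
top [249. 219.] [652.9 139.6  74.   15.7  83. ]
```

Call:
carry_out --targets '[[[0,0,0.02],[0.0105,-0.05,0],-0.3],[[0,0,0.02],[0.0105,-0.05,0],-0.3],[[0,0,0.02],[0.0105,-0.05,-0.01],-0.3],[[0,0,0],[0.0105,-0.05,-0.02],-0.3],[[0,0,0],[0.0105,-0.05,-0.03],-0.3],[[0,0,0],[0.0105,-0.02,-0.02],-0.3],[[0,0,0],[0,0,0],-0.3],[[0,0,0],[0,0,0],-0.3]]'

```text
clock: 14.75
position: [0.5944, -0.2086, 0.0979]
orientation: [-0.006, 0.759, -0.651, 0.012]
force: [0.1, 1.2, 0.1]
opening: 0.647
```

```bash
python3 look.py wrist w11
```

```text
t14.75 pos [ 594.4 -208.6   97.9] xax [ 0.152 -0.988  0.012] yawx -81.2 zax [ 0.026 -0.008 -1.   ] F [0.1 1.2 0.1] op 0.647 q [-0.45  0.38  1.72  0.01  1.02  0.96]
wrist [303. 267.] [ 589.8 -200.8   60.1   30.5   10.8]
wrist [140.  54.] [ 693.7 -102.8   23.1    8.9   88.4]
```

View pics/w11.png

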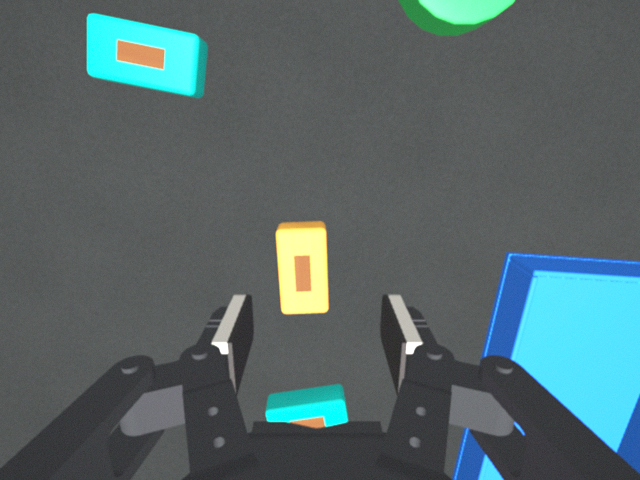

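Call:
carry_out --targets '[[[0.008,0.026,0.03],[-0.004,0.008,-0.02],-0.3],[[0,0,0],[0,0,-0.02],-0.3],[[0,0,0],[0,0,-0.02],-0.3],[[0,0,0],[0,0,-0.01],-0.3],[[0,0,0],[0,0,0],-0.3],[[0,0,0],[0,0,0],-0.3],[[0,0,0],[0,0,0],-0.3],[[0,0,0],[0,0,0],-0.3]]'

```text
clock: 15.8
position: [0.5904, -0.1971, 0.0248]
orientation: [-0.0, 0.771, -0.637, -0.0]
force: [-0.5, -0.8, 0.1]
opening: 0.65
```

```bash
python3 look.py wrist w12
```

```text
t15.80 pos [ 590.4 -197.1   24.8] xax [ 0.188 -0.982 -0.001] yawx -79.2 zax [-0.     0.001 -1.   ] F [-0.5 -0.8  0.1] op 0.650 q [-0.44  0.48  1.74  0.    0.92  0.95]
wrist [326. 324.] [ 591.1 -200.3   61.7   30.    10.9]
wrist [89.  4.] [ 689.1 -104.9   20.     4.   -79.2]
```

Call:
carry_out --targets '[[[0,0,0],[0,-0.003,0],-0.3],[[0,0,0],[0,0,0],1],[[0,0,0],[0,0,0],1],[[0,0,0],[0,0,0],1],[[0,0,0],[0,0,0],1],[[0,0,0],[0,0,0.04],1],[[0,0,0],[-0.008,0.02,0.05],1],[[0,0,-0.08],[-0.014,0.045,0.02],1]]'

```text
clock: 16.85
position: [0.5648, -0.135, 0.1322]
orientation: [0.0, 0.742, -0.67, -0.004]
force: [0.2, 0.2, -4.0]
opening: 0.331
```

```bash
python3 look.py wrist w13
```

```text
t16.85 pos [ 564.8 -135.   132.2] xax [ 0.102 -0.995 -0.006] yawx -84.1 zax [-0.007  0.005 -1.   ] F [ 0.2  0.2 -4. ] op 0.331 q [-0.36  0.26  1.8   0.    1.09  1.11]
wrist [282.  26.] [ 692.8 -100.7   18.9    7.6   88. ]
```

View pics/w13.png

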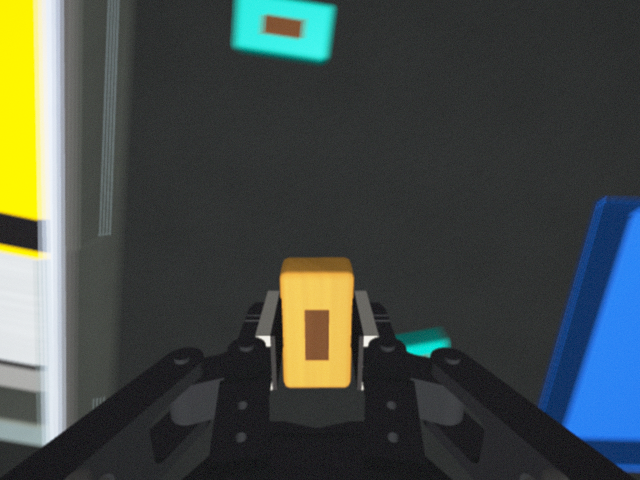

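Call:
carry_out --targets '[[[0,0,-0.04],[-0.0125,0.044,0.005],1],[[0,0,-0.04],[-0.0125,0.044,0],1],[[0,0,-0.04],[-0.0125,0.044,0],1],[[0,0,-0.04],[-0.0125,0.044,0],1],[[0,0,-0.04],[-0.0125,0.04,0],1],[[0,0,0],[0,0,0],1],[[0,0,0],[0,0,-0.02],1],[[0,0,0],[0,0,0],1]]'

```text
clock: 17.9
position: [0.488, 0.0956, 0.1085]
orientation: [-0.004, -0.671, 0.741, 0.014]
force: [-0.3, -0.1, -3.7]
opening: 0.33
```

```bash
python3 look.py wrist w14 .04
```

```text
t17.90 pos [488.   95.6 108.5] xax [-0.098 -0.995 -0.013] yawx -95.6 zax [-0.025  0.016 -1.   ] F [-0.3 -0.1 -3.7] op 0.330 q [0.04 0.13 2.   0.02 1.03 1.7 ]
wrist [317. 327.] [442.5 102.   85.2  43.6  -5.7]
wrist [123. 249.] [506.9 206.6  56.2  29.8  -6.5]
wrist [225. 247.] [502.4 148.1  56.2  29.5  -6.6]
```

View pics/w14.png

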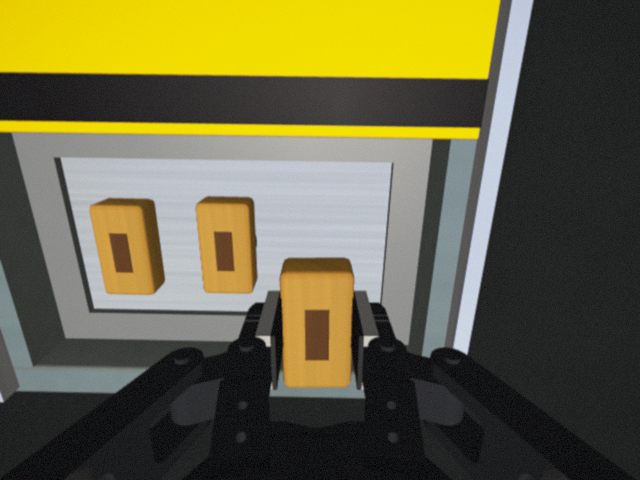

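Call:
carry_out --targets '[[[-0.016,-0.025,-0.016],[0.009,-0.003,0],1],[[0,0,0],[0,0,-0.02],1],[[0,0,0],[0,0,-0.02],1],[[0,0,0],[0,0,-0.012],1],[[0,0,0],[0,0,-0.004],1],[[0,0,0],[0,0,0],1],[[0,0,0],[0,0,0],1],[[0,0,0],[0,0,0],1]]'

```text
clock: 18.95
position: [0.5074, 0.0898, 0.0585]
orientation: [0.007, -0.663, 0.748, -0.008]
force: [0.7, 0.0, -3.9]
opening: 0.329
```

```bash
python3 look.py wrist w15 .04
```

```text
t18.95 pos [507.4  89.8  58.5] xax [-0.12  -0.993  0.   ] yawx -96.9 zax [ 0.022 -0.003 -1.   ] F [ 0.7  0.  -3.9] op 0.329 q [ 0.04  0.23  2.01 -0.    0.88  1.74]
wrist [ 65. 338.] [506.5 206.4  54.9  29.7  -6.7]
wrist [190. 318.] [510.4 147.1  37.8  29.1  -6.6]
wrist [317. 328.] [497.6  92.1  59.1  31.9  -6.7]
```

View pics/w15.png

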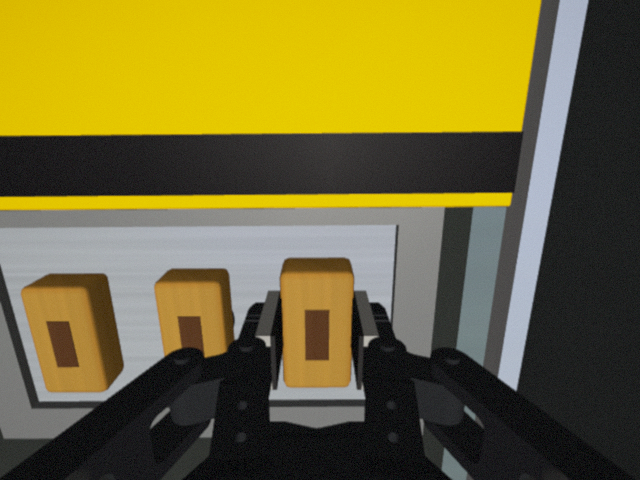

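Call:
carry_out --targets '[[[0,0.02,0.005],[-0.008,0.001,0],1],[[0,0,0],[0,0,-0.007],1],[[0,0,0],[0,0,-0.006],1],[[0,0,0],[0,0,0],1],[[0,0,0],[0,0,0],1],[[0,0,0],[0,0,0],1],[[0,0,0],[0,0,0],1],[[0,0,0],[0,0,0],1]]'

```text
clock: 20.0
position: [0.4998, 0.091, 0.046]
orientation: [-0.0, -0.665, 0.746, -0.002]
force: [-0.8, -0.2, -0.5]
opening: 0.338
```

```bash
python3 -c "
from h import *
st()"
```

```text
t20.00 pos [499.8  91.   46. ] xax [-0.114 -0.993  0.003] yawx -96.6 zax [ 0.002 -0.003 -1.   ] F [-0.8 -0.2 -0.5] op 0.338 q [ 0.04  0.25  2.01 -0.    0.88  1.73]
```

Call:
carry_out --targets '[[[0,0,0],[0,0,0],0],[[0,0,0],[0,0,0],0],[[0,0,0],[0,0,0],0],[[0,0,0],[0,0,0.02],0],[[0,0,0],[0,0,0.05],0],[[0,0,0],[0,0.02,0.05],-0.3],[[0,0,0],[0,0.03,0.02],-0.3],[[0,0,0],[0,0,0],-0.3]]'

```text
clock: 21.0
position: [0.5011, 0.142, 0.1914]
orientation: [0.002, -0.665, 0.747, -0.003]
force: [0.7, -0.6, -0.3]
opening: 0.649
```

```bash
python3 look.py wrist w16 .04; python3 look.py scene s16
```

```text
t21.00 pos [501.1 142.  191.4] xax [-0.116 -0.993  0.001] yawx -96.7 zax [ 0.007 -0.002 -1.   ] F [ 0.7 -0.6 -0.3] op 0.649 q [ 0.14  0.05  1.91 -0.    1.17  1.83]
wrist [236. 229.] [507.1 206.7  56.4  29.7  -6.6]
wrist [309. 226.] [502.4 148.9  55.5  28.6  -6.1]
wrist [380. 223.] [498.   92.8  56.   29.6  -6.5]
t21.05 pos [500.6 141.  190.4] xax [-0.117 -0.993  0.002] yawx -96.7 zax [ 0.005 -0.003 -1.   ] F [ 0.6  0.3 -0.6] op 0.650 q [ 0.14  0.05  1.92 -0.    1.17  1.83]
scene [163. 407.] [ 537.4 -568.1   64.4   46.7    6. ]
scene [323. 188.] [488.7 101.7  63.   40.5  -6.8]
scene [336. 176.] [492.7 158.8  62.7  41.4  -4.8]
scene [348. 164.] [497.7 218.9  62.3  43.5  -5.1]
```

View pics/w16.png

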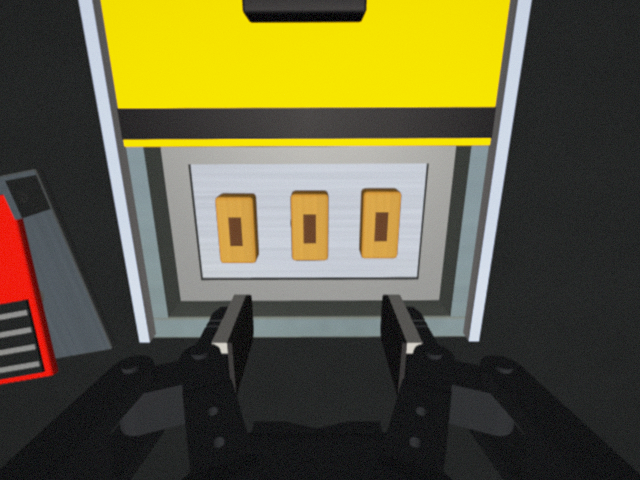

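View pics/s16.png

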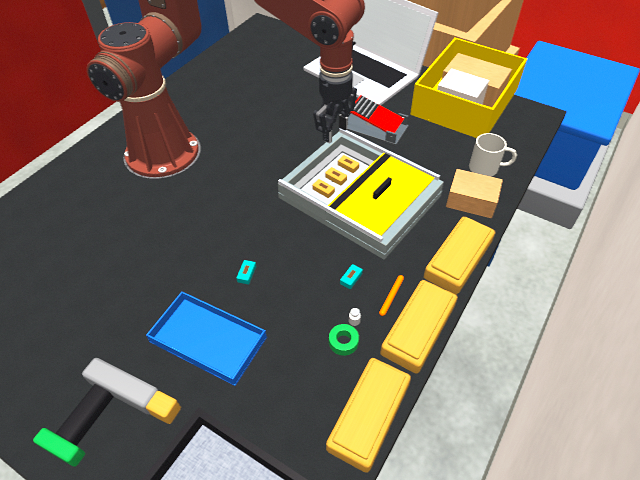

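Call:
carry_out --targets '[[[0,0,0],[0.045,-0.0035,0],1],[[0,0,0],[0.045,-0.0035,0],1],[[0,0,0],[0.045,-0.0035,0],1],[[0,0,0],[0.045,-0.0035,0],1],[[0,0,0],[0,0,0],1],[[0,0,0],[0,0,0],1],[[0,0,0],[0,0,0],1],[[0,0,0],[0,0,0],1]]' --force 20

```text
clock: 22.1
position: [0.673, 0.118, 0.1717]
orientation: [-0.013, -0.662, 0.749, 0.006]
force: [0.3, -0.4, -0.1]
opening: 0.001
```

```bash
python3 look.py wrist w17 ; python3 look.py scene s17
python3 - <<'E'
import cv2
a=cv2.imread('pics/s17.png')[60:300,230:470];cv2.imwrite('pics/s17c.png',cv2.resize(a,None,fx=2.5,fy=2.5))
E
```

```text
t22.10 pos [673.  118.  171.7] xax [-0.122 -0.992  0.012] yawx -97.0 zax [-0.027 -0.008 -1.   ] F [ 0.3 -0.4 -0.1] op 0.001 q [ 0.07  0.42  1.5  -0.01  1.24  1.77]
wrist [579.  14.] [794.3 -71.8  79.7  13.1 -85.8]
wrist [42. 51.] [817.7 293.   87.6  59.6 -78.6]
t22.15 pos [673.  118.1 171.8] xax [-0.122 -0.992  0.012] yawx -97.0 zax [-0.027 -0.008 -1.   ] F [-0.6 -0.2 -0.1] op -0.000 q [ 0.07  0.42  1.5  -0.01  1.24  1.77]
scene [163. 407.] [ 537.4 -568.1   64.4   46.7    6. ]
scene [323. 188.] [488.7 101.7  63.   40.5  -6.8]
scene [336. 176.] [492.7 158.8  62.7  41.4  -4.8]
scene [348. 164.] [497.7 218.9  62.3  43.5  -5.1]
```

View pics/s17c.png

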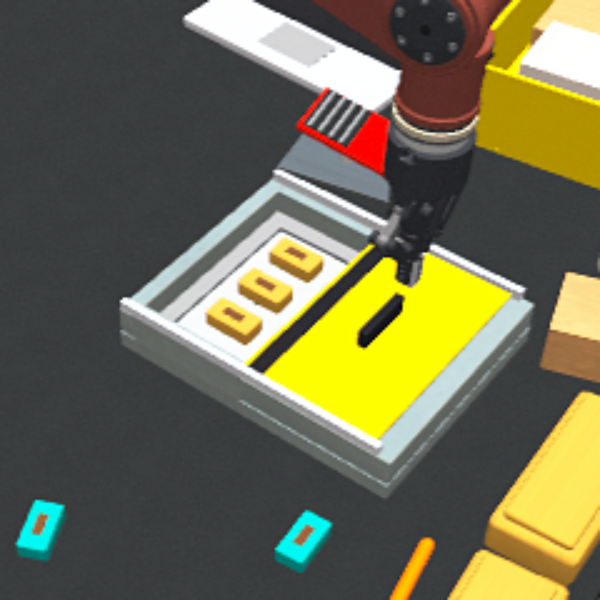

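View pics/w17.png

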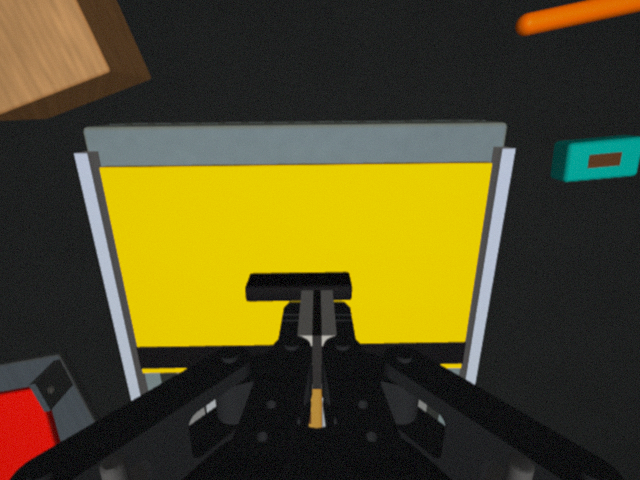

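```bash
python3 -c "
from h import *
cm=optics.camera_model('wrist')
print(plane(cm,[[250,273],[349,272],[247,288],[351,287]],.084).round(4)); print(plane(cm,[[105,167],[491,163],[141,372],[462,369]],.062).round(4))"
```

```text
[[0.6639 0.1622 0.084 ]
 [0.6565 0.0994 0.084 ]
 [0.6536 0.1661 0.084 ]
 [0.6457 0.0991 0.084 ]]
[[0.7384 0.2449 0.062 ]
 [0.7107 0.0013 0.062 ]
 [0.581  0.2674 0.062 ]
 [0.5508 0.0176 0.062 ]]
```

Call:
carry_out --targets '[[[0.008,-0.027,0.008],[0.014,0.008,0],1],[[0,0,0],[0,0,0],1],[[0,0,0],[0,0,-0.02],1],[[0,0,0],[0,0,-0.02],1],[[0,0,0],[0,0,-0.02],1],[[0,0,0],[0,0,0],1],[[0,0,0],[0,0,0],1],[[0,0,0],[0,0,0],1]]'

```text
clock: 23.2
position: [0.6866, 0.1272, 0.1065]
orientation: [0.0, -0.666, 0.746, -0.0]
force: [-0.2, 0.2, 0.1]
opening: -0.002
```

```bash
python3 look.py wrist w18 ; python3 look.py scene s18
python3 - <<'E'
import cv2
a=cv2.imread('pics/s18.png')[100:260,300:460];cv2.imwrite('pics/s18c.png',cv2.resize(a,None,fx=3.5,fy=3.5))
E
```

```text
t23.20 pos [686.6 127.2 106.5] xax [-0.113 -0.994  0.   ] yawx -96.5 zax [ 0. -0. -1.] F [-0.2  0.2  0.1] op -0.002 q [ 0.08  0.51  1.52 -0.    1.12  1.77]
wrist [317. 410.] [567.3 141.8  33.6  12.6  -6.5]
wrist [621.  31.] [792.3 -40.6  21.   12.8 -85.8]
wrist [23. 59.] [816.2 275.5  48.   43.7  11.3]
t23.25 pos [686.9 127.1 106.9] xax [-0.113 -0.994 -0.   ] yawx -96.5 zax [ 0.001 -0.    -1.   ] F [ 0.5 -0.1 -1.3] op -0.000 q [ 0.08  0.51  1.52 -0.    1.12  1.77]
scene [163. 407.] [ 537.3 -568.1   64.6   46.7    6.2]
scene [323. 188.] [488.7 101.7  63.   40.5  -6.8]
scene [336. 176.] [492.7 158.8  62.7  41.4  -4.8]
scene [348. 164.] [497.7 218.9  62.3  43.5  -5.1]
```

View pics/s18c.png

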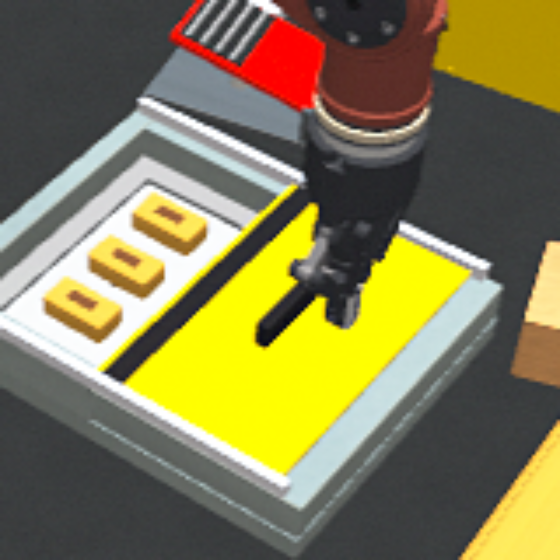

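View pics/w18.png

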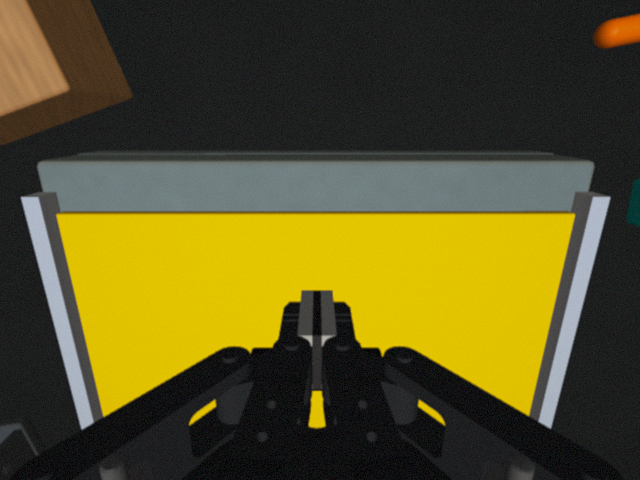

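Call:
carry_out --targets '[[[0,0,0],[0,0,-0.01],1],[[0,0,0],[0,0,-0.008],1],[[0,0,0],[0,0,0],1],[[0,0,0],[-0.015,0.0017,0],1],[[0,0,0],[-0.015,0.0017,0],1],[[0,0,0],[-0.015,0.0017,0],1],[[0,0,0],[0,0,0],1],[[0,0,0],[0,0,0],1]]'

```text
clock: 24.3
position: [0.643, 0.1323, 0.0896]
orientation: [0.003, -0.666, 0.746, -0.003]
force: [-0.3, 0.2, 0.8]
opening: -0.0
```

```bash
python3 look.py scene s19
python3 - <<'E'
import cv2
a=cv2.imread('pics/s19.png')[100:260,300:460];cv2.imwrite('pics/s19c.png',cv2.resize(a,None,fx=3.5,fy=3.5))
E
```

```text
t24.30 pos [643.  132.3  89.6] xax [-0.112 -0.994 -0.001] yawx -96.5 zax [ 0.009  0.    -1.   ] F [-0.3  0.2  0.8] op -0.000 q [ 0.1   0.45  1.64 -0.    1.04  1.78]
scene [163. 407.] [ 537.3 -568.1   64.6   46.7    6.2]
scene [323. 187.] [486.1 102.   57.8  40.5  -6.8]
scene [335. 175.] [491.5 158.9  60.4  41.4  -4.8]
scene [348. 163.] [496.6 219.   60.1  43.5  -5.1]
```

View pics/s19c.png

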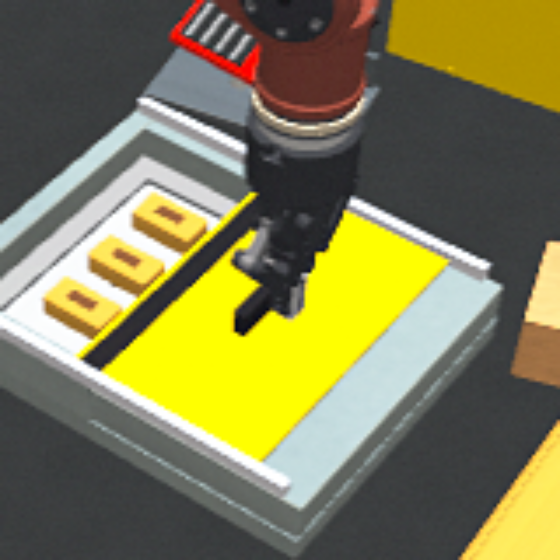

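Call:
carry_out --targets '[[[0,0,0],[-0.018,0.002,0],1],[[0,0,0],[-0.018,0.002,0],1],[[0,0,0],[-0.018,0.002,0],1],[[0,0,0],[-0.018,0.002,0],1],[[0,0,0],[-0.018,0.002,0],1],[[0,0,0],[-0.01,0.001,0],1],[[0,0,0],[0,0,0],1],[[0,0,0],[0,0,0],1]]'

```text
clock: 25.35
position: [0.5525, 0.1424, 0.0928]
orientation: [0.012, -0.665, 0.746, -0.011]
force: [0.0, 0.1, -0.3]
opening: 0.001
```

```bash
python3 -c "
from h import *
st()"
```

```text
t25.35 pos [552.5 142.4  92.8] xax [-0.114 -0.993 -0.004] yawx -96.5 zax [ 0.033  0.    -0.999] F [ 0.   0.1 -0.3] op 0.001 q [ 0.13  0.27  1.87 -0.    0.96  1.82]
```

Call:
carry_out --targets '[[[0,0.033,0],[-0.004,0,-0.004],1],[[0,0,0],[-0.01,0.001,0],1],[[0,0,0],[-0.01,0.001,0],1],[[0,0,0],[-0.006,0.0005,0],1],[[0,0,0],[-0.004,0.0005,0],1],[[0,0,0],[-0.004,0.0005,0],1],[[0,0,0],[0,0,0],1],[[0,0,0],[0,0,0],1]]'

```text
clock: 26.35
position: [0.5157, 0.1462, 0.0897]
orientation: [0.003, -0.665, 0.746, -0.001]
force: [2.6, 1.1, -0.8]
opening: 0.0
```

```bash
python3 look.py scene s20
python3 - <<'E'
import cv2
a=cv2.imread('pics/s20.png')[100:260,260:460];cv2.imwrite('pics/s20c.png',cv2.resize(a,None,fx=3.5,fy=3.5))
E
```

```text
t26.35 pos [515.7 146.2  89.7] xax [-0.114 -0.993 -0.002] yawx -96.6 zax [ 0.006  0.001 -1.   ] F [ 2.6  1.1 -0.8] op 0.000 q [0.15 0.22 1.94 0.   0.97 1.83]
scene [163. 407.] [ 537.4 -568.1   64.4   46.7    6. ]
```

View pics/s20c.png

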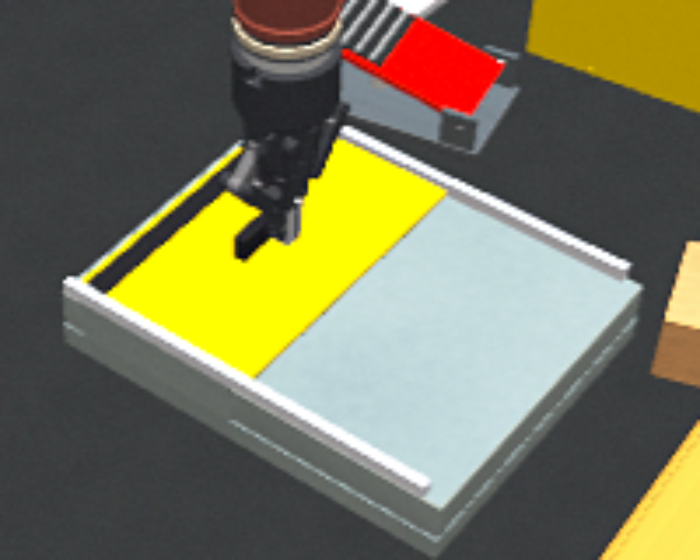

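Call:
carry_out --targets '[[[0,0,0],[-0.004,0.0005,0],1],[[0,0,0],[-0.004,0.0005,0],1],[[0,0,0],[-0.004,0.0005,0],1],[[0,0,0],[-0.004,0.0005,0],1],[[0,0,0],[-0.004,0.0005,0],1],[[0,0,0],[-0.004,0.0005,0],1],[[0,0,0],[-0.004,0.0005,0],1],[[0,0,0],[-0.004,0.0005,0],1]]'

```text
clock: 27.4
position: [0.5145, 0.1465, 0.0956]
orientation: [0.031, -0.666, 0.745, -0.028]
force: [11.8, -1.3, -6.8]
opening: -0.001
```

```bash
python3 look.py scene s21
python3 - <<'E'
import cv2
a=cv2.imread('pics/s21.png')[100:260,260:460];cv2.imwrite('pics/s21c.png',cv2.resize(a,None,fx=3.5,fy=3.5))
E
```

```text
t27.40 pos [514.5 146.5  95.6] xax [-0.112 -0.994 -0.008] yawx -96.4 zax [ 0.083 -0.002 -0.997] F [11.8 -1.3 -6.8] op -0.001 q [ 0.15  0.17  1.99 -0.02  0.9   1.85]
scene [163. 407.] [ 537.5 -568.1   64.1   46.7    6. ]
```

View pics/s21c.png

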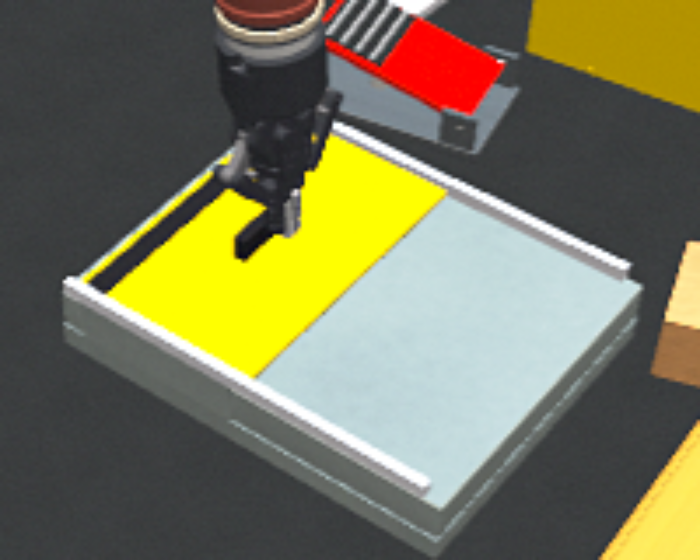

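```bash
python3 -c "
from h import *
cm=optics.camera_model('top')
print(plane(cm,[[131,303],[161,304]],.072).round(4),plane(cm,[[133,250],[164,251]],.036).round(4),plane(cm,[[146,292]],.066).round(4))
p=cv2.imread('pics/top0.png');cv2.imwrite('pics/tp.png',cv2.resize(p[235:325,110:190],None,fx=6,fy=6,interpolation=2))
p=cv2.imread('pics/scene0.png');cv2.imwrite('pics/sp.png',cv2.resize(p[80:150,330:420],None,fx=6,fy=6,interpolation=2))
"
```

```text
[[0.4047 0.4486 0.072 ]
 [0.4036 0.3656 0.072 ]] [[0.5551 0.4636 0.036 ]
 [0.554  0.375  0.036 ]] [[0.4359 0.4107 0.066 ]]
```

View pics/tp.png

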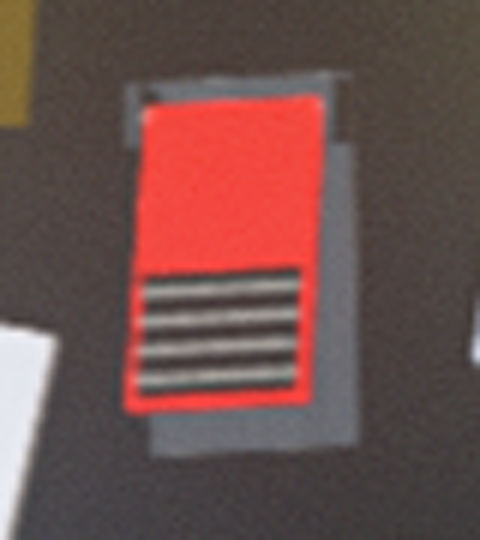

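View pics/sp.png

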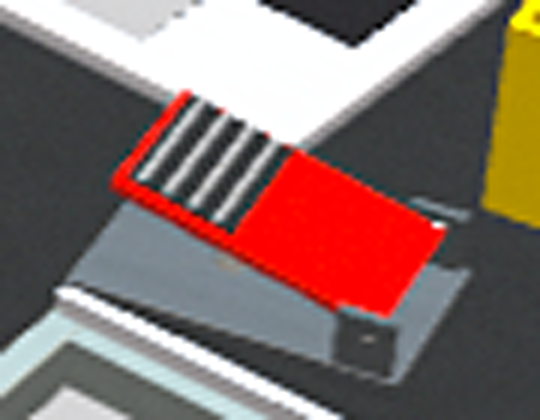

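Call:
carry_out --targets '[[[0,0.04,0],[0.006,0,0.005],1],[[0,0.04,0],[0.006,0,0.02],1],[[0,0,0],[0,0,0.05],1],[[0,0,0],[0,0,0.05],1],[[0,0,0],[-0.01,0.04,0.01],1],[[0,0,0],[-0.01,0.05,0],1],[[0,0,0],[-0.01,0.05,0],1],[[0,0,0],[0,0,0],1]]'

```text
clock: 28.45
position: [0.4847, 0.2876, 0.231]
orientation: [-0.013, -0.665, 0.747, 0.007]
force: [1.2, -0.5, 0.3]
opening: 0.0
```

```bash
python3 look.py wrist w22;python3 look.py scene s22; python3 look.py top t22;python3 - <<'E'
from h import *
for n in("scene","top"):
    p=cv2.imread(f'pics/{n[0]}22.png')[:,:,::-1].copy();cm=optics.camera_model(n)
    for c in comps(yellow(p),60):
        r=rect(plane(cm,c,.062));print(n,r) if abs(r[0]-560)<120 and abs(r[1]-140)<80 else 0
E
```

```text
t28.45 pos [484.7 287.6 231. ] xax [-0.116 -0.993  0.009] yawx -96.7 zax [-0.029 -0.006 -1.   ] F [ 1.2 -0.5  0.3] op 0.000 q [0.41 0.12 1.76 0.01 1.29 2.09]
wrist [492. 179.] [486.8 122.8  96.   20.5  83.2]
t28.50 pos [485.1 286.1 230.8] xax [-0.117 -0.993  0.01 ] yawx -96.7 zax [-0.029 -0.007 -1.   ] F [-0.2 -0.5  0.6] op 0.000 q [0.41 0.12 1.76 0.01 1.29 2.09]
scene [163. 407.] [ 537.4 -568.1   64.4   46.7    6. ]
t28.55 pos [485.7 285.1 230.7] xax [-0.119 -0.993  0.01 ] yawx -96.8 zax [-0.028 -0.007 -1.   ] F [ 0.8 -0.7 -0.6] op 0.003 q [0.4  0.12 1.76 0.   1.29 2.09]
top [241. 271.] [503.5 155.6  75.1  14.   83.6]
top [496. 262.] [ 544.8 -576.5   48.9   43.6    1.2]
scene [511.5 149.7 246.7 135.1  83.6]
top [511.3 147.5 245.  132.6  83.5]
```

View pics/w22.png

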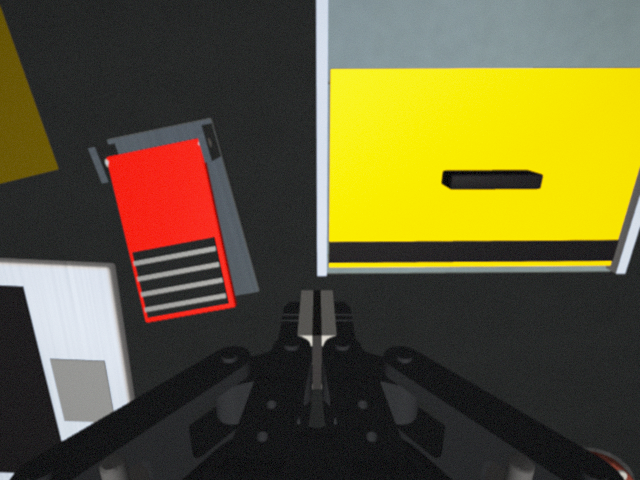

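View pics/t22.png

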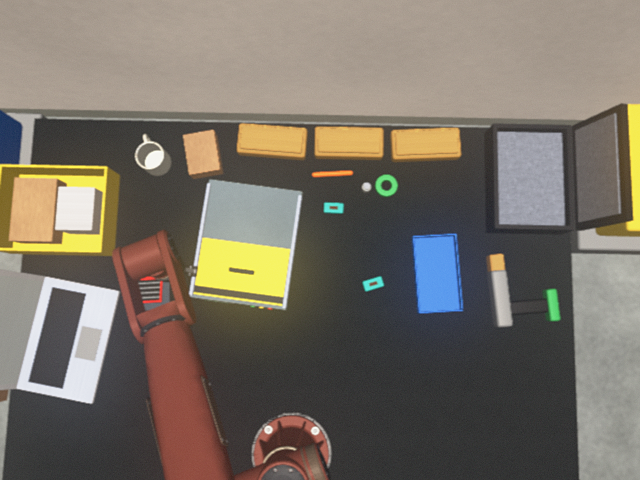

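```bash
python3 -c "
from h import *
xa=np.array([.99357,-.1132]);ya=np.array([.1132,.99357]);W=np.array([.5003,.149])
f=lambda P:np.c_[(P[:,:2]-W)@xa,(P[:,:2]-W)@ya].round(4)*1000
cm=optics.camera_model('wrist')
# arm moved slightly ->use pose now; retake
p=optics.snapshot('wrist');cv2.imwrite('pics/w23.png',p[:,:,::-1])
cv2.imwrite('pics/w23c.png',cv2.resize(p[40:300,300:640,::-1],None,fx=2.3,fy=2.3,interpolation=2))
Y=yellow(p)
for u in (350,400,600):
    r=np.where(Y[:,u])[0];print(u,r.min(),r.max(),f(plane(cm,[[u,r.min()],[u,r.max()]],.062)).tolist())
for n,fn in(('top','top0'),('top','t22')):
    q=cv2.imread(f'pics/{fn}.png')[:,:,::-1].copy();cm=optics.camera_model(n)
    for c in comps(yellow(q),60):
        P=f(plane(cm,c,.062));
        if abs(P[:,0].mean())<250 and abs(P[:,1].mean())<120: print(fn,P.min(0),P.max(0))
st()
"
```

```text
350 72 268 [[79.10000000000001, 107.1], [-78.60000000000001, 103.2]]
400 72 267 [[78.89999999999999, 70.3], [-78.2, 59.1]]
600 71 264 [[78.7, -77.5], [-77.3, -118.0]]
top0 [  91.  -123.1] [223.3 122.2]
t22 [ -55.2 -122.8] [ 77.4 122.2]
t28.65 pos [486.5 284.1 230.8] xax [-0.121 -0.993  0.01 ] yawx -97.0 zax [-0.027 -0.007 -1.   ] F [-0.1 -1.1  0.5] op 0.000 q [0.4  0.12 1.76 0.   1.29 2.09]
```

View pics/w23c.png

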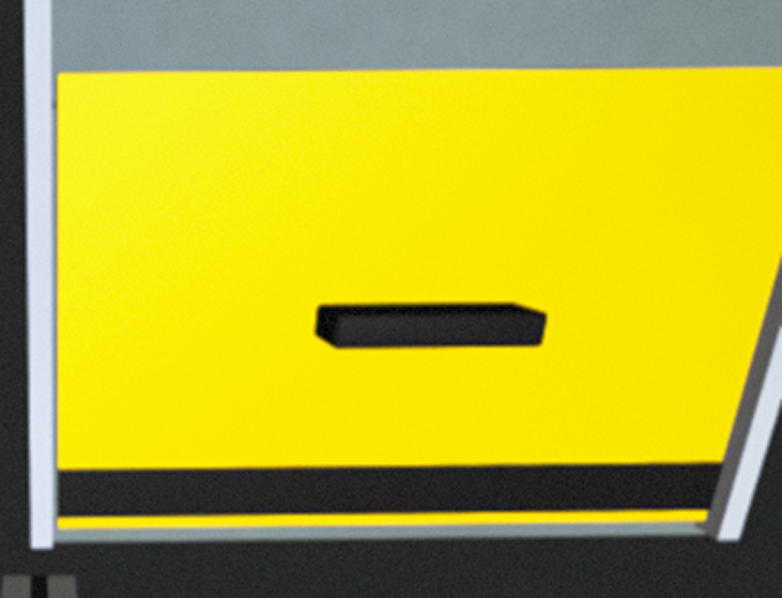

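```bash
python3 -c "
from h import *
cm=optics.camera_model('wrist')
p=cv2.imread('pics/w23.png')[:,:,::-1].copy();h=hsv(p)
m=((h[...,0]<6)|(h[...,0]>174))&(h[...,1]>150)&(h[...,2]>120);m[:, 300:]=0
c=max(comps(m,100),key=len);b=cv2.approxPolyDP(c.astype(np.int32),6,True)[:,0];print(b.tolist())
for q in b: print(q,plane(cm,[q],.036).round(4)[0,:2],plane(cm,[q],.071).round(4)[0,:2])
print(plane(cm,[[180,278]],.066))
cv2.imwrite('pics/w23p.png',cv2.resize(p[110:340,60:280,::-1],None,fx=2.5,fy=2.5,interpolation=2))
"
```

```text
[[192, 141], [102, 161], [143, 325], [232, 307]]
[192 141] [0.5562 0.3809] [0.5579 0.3693]
[102 161] [0.5493 0.4614] [0.5517 0.4409]
[143 325] [0.3852 0.4728] [0.4058 0.451 ]
[232 307] [0.3943 0.3794] [0.4138 0.368 ]
[[0.44524131 0.40880777 0.066     ]]
```

View pics/w23p.png

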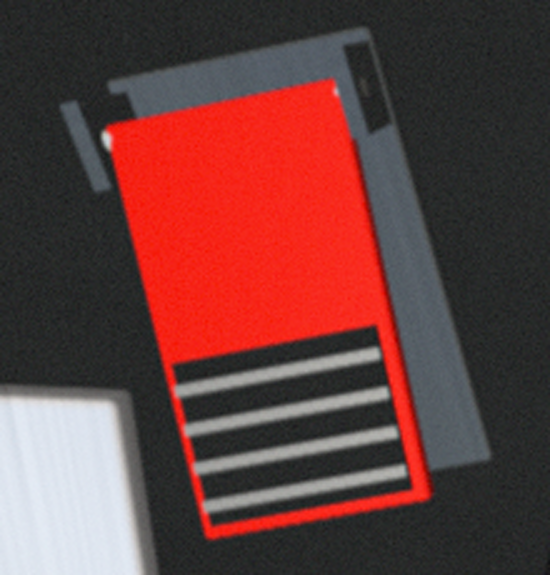

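Call:
carry_out --targets '[[[0.007,-0.027,0.16],[-0.0095,0.0255,0],1],[[0,0,0.17],[-0.0095,0.0255,0],1],[[0,0,0.17],[-0.0095,0.0255,-0.02],1],[[0,0,0.17],[-0.0095,0.0255,-0.02],1],[[0,0,0.17],[-0.0095,0.0255,-0.03],1],[[0,0,0],[0,0,-0.02],1],[[0,0,0],[0,0,0],1],[[0,0,0],[0,0,0],1]]'

```text
clock: 29.65
position: [0.443, 0.4027, 0.1386]
orientation: [0.002, 0.912, -0.411, 0.002]
force: [-0.5, -1.0, 0.3]
opening: -0.003
```

```bash
python3 look.py wrist w24
```

```text
t29.65 pos [443.  402.7 138.6] xax [ 0.663 -0.749  0.005] yawx -48.5 zax [ 0.001 -0.005 -1.   ] F [-0.5 -1.   0.3] op -0.003 q [ 0.62  0.28  1.76 -0.01  1.1   1.47]
```

View pics/w24.png

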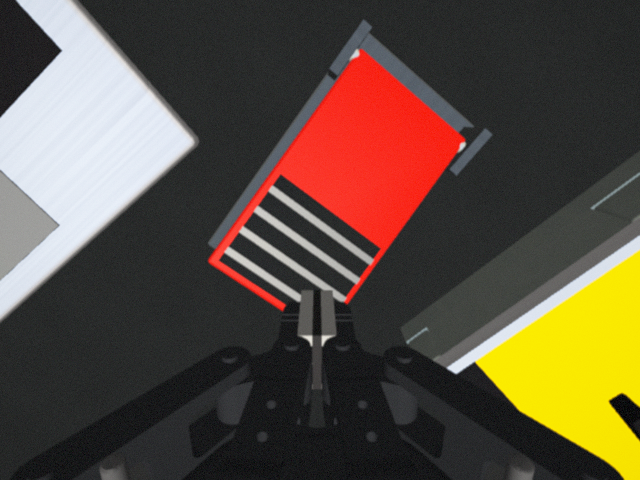

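```bash
python3 -c "
from h import *
cm=optics.camera_model('wrist')
print(plane(cm,[[212,262],[282,178],[378,248],[352,302],[300,240],[360,52],[466,143]],.066).round(4)[:,:2],plane(cm,[[360,52],[466,143]],.036).round(4))
print(proj(cm,[[.440,.411,.066]]), plane(cm,[[318,330]],.12))
"
```

```text
[[0.404  0.4491]
 [0.4688 0.4499]
 [0.4744 0.3824]
 [0.439  0.3697]
 [0.4483 0.4194]
 [0.5414 0.4608]
 [0.5472 0.3891]] [[0.547  0.4613 0.036 ]
 [0.5538 0.3786 0.036 ]]
[[301.65119103 259.11603046]] [[0.43643011 0.39570534 0.12      ]]
```

Call:
carry_out --targets '[[[0,0,0],[-0.003,0.009,0],1],[[0,0,0],[0,0,-0.02],1],[[0,0,0],[0,0,-0.015],1],[[0,0,0],[0,0,-0.005],1],[[0,0,0],[0,0,0],1],[[0,0,0],[0,0,0],1],[[0,0,0],[0,0,0],1],[[0,0,0],[0,0,0],1]]'

```text
clock: 30.7
position: [0.4414, 0.4123, 0.0983]
orientation: [0.001, 0.911, -0.412, 0.003]
force: [-0.2, -0.3, 1.5]
opening: -0.0
```

```bash
python3 look.py scene s25;python3 - <<'E'
import cv2
a=cv2.imread('pics/s25.png')[60:200,300:440];cv2.imwrite('pics/s25c.png',cv2.resize(a,None,fx=4,fy=4))
E
```

```text
t30.70 pos [441.4 412.3  98.3] xax [ 0.661 -0.75   0.005] yawx -48.6 zax [ 0.004 -0.003 -1.   ] F [-0.2 -0.3  1.5] op -0.000 q [ 0.64  0.34  1.77 -0.01  1.03  1.49]
scene [163. 407.] [ 537.4 -568.1   64.4   46.7    6. ]
```

View pics/s25c.png

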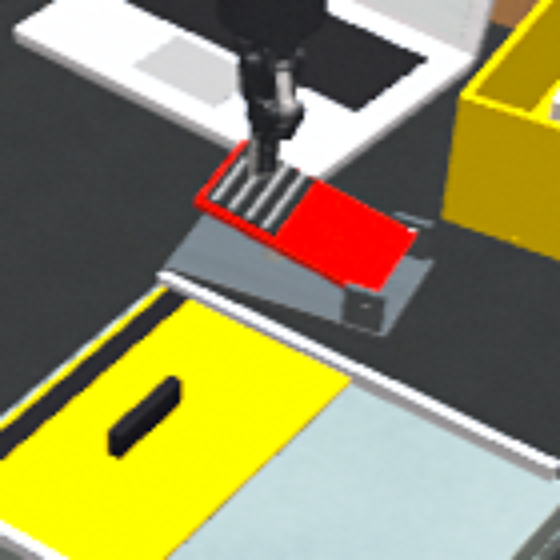

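Call:
carry_out --targets '[[[0,0,0],[0,0,-0.01],1],[[0,0,0],[0,0,-0.01],1],[[0,0,0],[0,0,-0.01],1],[[0,0,0],[0,0,-0.01],1],[[0,0,0],[0,0,-0.01],1],[[0,0,0],[0,0,-0.008],1],[[0,0,0],[0,0,-0.008],1],[[0,0,0],[0,0,-0.008],1]]'

```text
clock: 31.75
position: [0.4406, 0.4135, 0.054]
orientation: [0.011, 0.912, -0.41, -0.003]
force: [-15.5, -11.6, 43.6]
opening: 0.001
```

```bash
python3 look.py scene s26;python3 - <<'E'
import cv2
a=cv2.imread('pics/s26.png')[60:200,300:440];cv2.imwrite('pics/s26c.png',cv2.resize(a,None,fx=4,fy=4))
E
```

```text
t31.75 pos [440.6 413.5  54. ] xax [ 0.663 -0.748  0.004] yawx -48.4 zax [-0.014 -0.017 -1.   ] F [-15.5 -11.6  43.6] op 0.001 q [ 0.64  0.42  1.76 -0.01  0.98  1.49]
scene [163. 407.] [ 537.3 -568.1   64.6   46.7    6.2]
```

View pics/s26c.png

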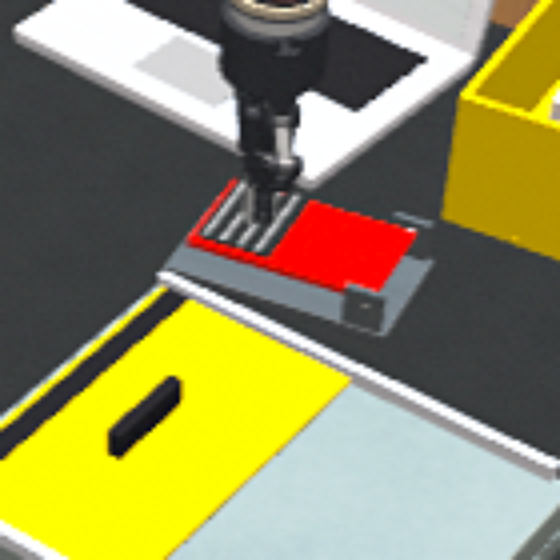

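Call:
carry_out --targets '[[[0,0,0],[0,0,-0.005],1],[[0,0,0],[0,0,-0.005],1],[[0,0,0],[0,0,-0.005],1],[[0,0,0],[0,0,-0.005],1],[[0,0,0],[0,0,-0.005],1],[[0,0,0],[0,0,-0.005],1],[[0,0,0],[0,0,-0.005],1],[[0,0,0],[0,0,-0.005],1]]'

```text
clock: 32.8
position: [0.4409, 0.4138, 0.0545]
orientation: [0.022, 0.913, -0.408, -0.006]
force: [-10.2, -7.0, 30.1]
opening: -0.002
```

```bash
python3 -c "
from h import *
st()"
```

```text
t32.80 pos [440.9 413.8  54.5] xax [ 0.667 -0.745  0.007] yawx -48.2 zax [-0.029 -0.035 -0.999] F [-10.2  -7.   30.1] op -0.002 q [ 0.64  0.43  1.74 -0.01  1.01  1.49]
```

Call:
carry_out --targets '[[[0,0,0],[0,0,-0.006],1],[[0,0,0],[0,0,-0.006],1],[[0,0,0],[0,0,-0.006],1],[[0,0,0],[0,0,-0.006],1],[[0,0,0],[0,0,0.02],1],[[0.02,-0.015,0],[0,0,0.03],1],[[0.02,-0.015,0],[0,0,0.04],1],[[0,0,-0.1],[0,-0.02,0.05],1]]'

```text
clock: 33.8
position: [0.441, 0.3933, 0.1938]
orientation: [0.005, 0.892, -0.453, -0.003]
force: [0.4, 1.1, 0.8]
opening: 0.001
```

```bash
python3 look.py scene s27;python3 - <<'E'
import cv2
a=cv2.imread('pics/s27.png')[60:200,300:440];cv2.imwrite('pics/s27c.png',cv2.resize(a,None,fx=4,fy=4))
E
```

```text
t33.80 pos [441.  393.3 193.8] xax [ 0.59  -0.807 -0.   ] yawx -53.9 zax [-0.01  -0.007 -1.   ] F [0.4 1.1 0.8] op 0.001 q [ 0.61  0.21  1.74 -0.    1.21  1.55]
scene [163. 407.] [ 537.4 -568.1   64.4   46.7    6. ]
```

View pics/s27c.png

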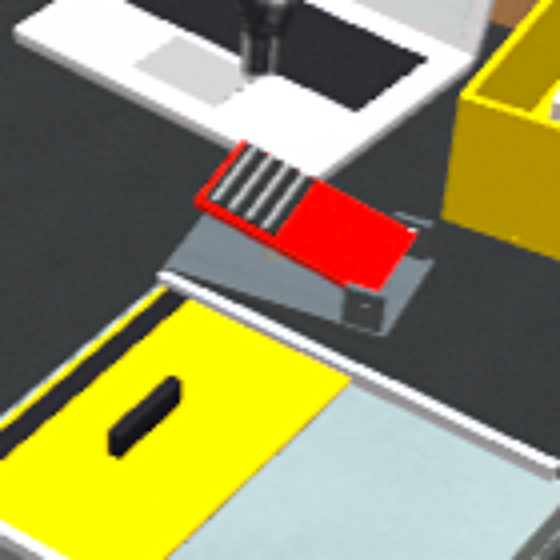

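Call:
carry_out --targets '[[[0,0,-0.14],[0.005,-0.046,0],1],[[0,0,-0.14],[0.005,-0.046,0],1],[[0,0,-0.14],[0.005,-0.046,0],1],[[0,0,-0.14],[0.005,-0.046,0],1],[[0,0,-0.14],[0.004,-0.044,0],1],[[0,0,0],[0,0,-0.02],1],[[0,0,0],[0,0,-0.02],1],[[0,0,0],[0,0,0],1]]'

```text
clock: 34.85
position: [0.4709, 0.1579, 0.1588]
orientation: [0.001, -0.673, 0.74, -0.004]
force: [-0.9, 0.2, 0.7]
opening: -0.003
```

```bash
python3 look.py wrist w28
```

```text
t34.85 pos [470.9 157.9 158.8] xax [-0.095 -0.995  0.004] yawx -95.5 zax [ 0.006 -0.005 -1.   ] F [-0.9  0.2  0.7] op -0.003 q [ 0.19  0.04  1.99 -0.01  1.1   1.85]
```

View pics/w28.png

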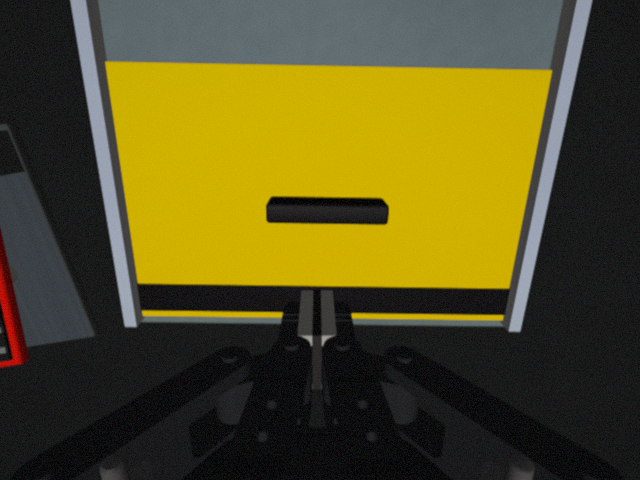

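Call:
carry_out --targets '[[[0,0,-0.018],[-0.002,-0.005,-0.02],1],[[0,0,0],[0,0,-0.02],1],[[0,0,0],[0,0,-0.018],1],[[0,0,0],[0,0,-0.008],1],[[0,0,0],[0,0,0],1],[[0,0,0],[0,0,0],1],[[0,0,0],[0.01,-0.001,0],1],[[0,0,0],[0.015,-0.0017,0],1]]'

```text
clock: 35.9
position: [0.4993, 0.1528, 0.0978]
orientation: [0.005, -0.667, 0.745, -0.006]
force: [-2.5, 0.6, -0.8]
opening: -0.003
```

```bash
python3 -c "
from h import *
st()"
```

```text
t35.90 pos [499.3 152.8  97.8] xax [-0.11  -0.994  0.001] yawx -96.3 zax [ 0.017 -0.002 -1.   ] F [-2.5  0.6 -0.8] op -0.003 q [ 0.17  0.18  1.97 -0.01  0.97  1.85]
```

Call:
carry_out --targets '[[[0,0.017,0],[-0.004,0,-0.005],1],[[0,0,0],[0,0,-0.005],1],[[0,0,0],[0.012,-0.002,0],1],[[0,0,0],[0.018,-0.002,0],1],[[0,0,0],[0.018,-0.002,0],1],[[0,0,0],[0.018,-0.002,0],1],[[0,0,0],[0.018,-0.002,0],1],[[0,0,0],[0.01,-0.001,0],1]]'

```text
clock: 36.9
position: [0.5917, 0.1415, 0.0867]
orientation: [-0.004, -0.667, 0.745, 0.003]
force: [-2.3, 0.3, 1.8]
opening: 0.006
```

```bash
python3 -c "
from h import *
st()"
```

```text
t36.90 pos [591.7 141.5  86.7] xax [-0.11  -0.994  0.003] yawx -96.3 zax [-0.01  -0.002 -1.   ] F [-2.3  0.3  1.8] op 0.006 q [ 0.12  0.37  1.75 -0.    1.03  1.8 ]
```

Call:
carry_out --targets '[[[0,-0.01,0],[0.012,-0.001,0.002],1],[[0,0,0],[0.012,-0.001,0],1],[[0,0,0],[0.01,-0.001,0],1],[[0,0,0],[0.005,-0.0005,0],1],[[0,0,0],[0.005,-0.0005,0],1],[[0,0,0],[0.005,-0.0005,0],1],[[0,0,0],[0.005,-0.0005,0],1],[[0,0,0],[0.005,-0.0005,0],1]]'

```text
clock: 37.9
position: [0.6322, 0.1372, 0.0878]
orientation: [-0.023, -0.667, 0.744, 0.018]
force: [-14.6, -0.3, 9.0]
opening: -0.0
```

```bash
python3 look.py scene s29
python3 - <<'E'
from h import *
p=cv2.imread(f'pics/s29.png')[:,:,::-1].copy();cm=optics.camera_model('scene')
for c in comps(yellow(p),60):
        r=rect(plane(cm,c,.062));print(r) if abs(r[0]-600)<120 and abs(r[1]-140)<80 else 0
cv2.imwrite('pics/s29c.png',cv2.resize(p[100:260,260:460,::-1],None,fx=3.5,fy=3.5))
E
```

```text
t37.90 pos [632.2 137.2  87.8] xax [-0.109 -0.994  0.009] yawx -96.3 zax [-0.058 -0.003 -0.998] F [-14.6  -0.3   9. ] op -0.000 q [0.1  0.47 1.62 0.   1.12 1.78]
scene [163. 407.] [ 537.4 -568.1   64.4   46.7    6. ]
scene [323. 188.] [488.7 101.7  63.   40.5  -6.8]
scene [336. 176.] [492.7 158.8  62.7  41.4  -4.8]
scene [348. 164.] [497.7 218.9  62.3  43.5  -5.1]
[660.9 132.6 246.8 135.5  83.1]
```

View pics/s29c.png

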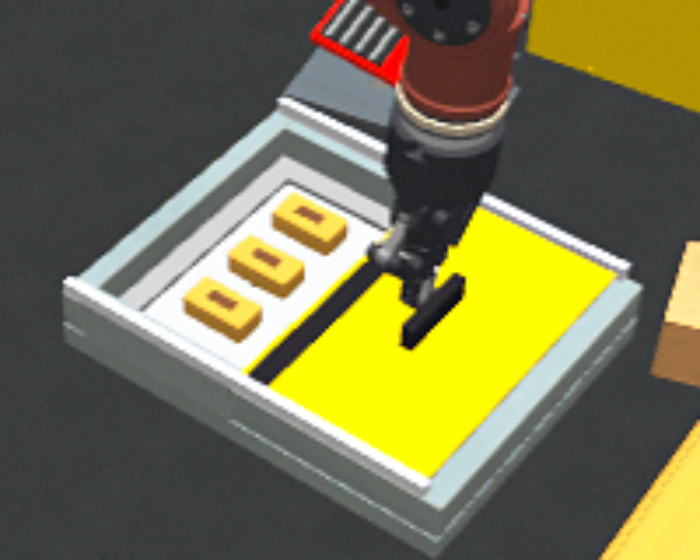

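Call:
carry_out --targets '[[[0,-0.03,0],[-0.006,0,0.01],1],[[0,-0.028,0],[-0.01,0,0.04],1],[[0,0,0],[-0.03,-0.01,0.03],0],[[0,0,0],[-0.044,-0.014,0],0],[[0,0,0],[-0.044,-0.014,0],-0.06],[[0,0,0],[0,0,-0.01],-0.06],[[0,0,0],[0,0,-0.01],-0.06],[[0,0,0],[0,0,0],-0.06]]' --force 60

```text
clock: 38.95
position: [0.5051, 0.0994, 0.1545]
orientation: [0.01, -0.668, 0.744, -0.01]
force: [-1.0, -0.8, -0.4]
opening: 0.53
```

```bash
python3 look.py wrist w30 .04
```

```text
t38.95 pos [505.1  99.4 154.5] xax [-0.108 -0.994 -0.002] yawx -96.2 zax [ 0.028 -0.001 -1.   ] F [-1.  -0.8 -0.4] op 0.530 q [ 0.06  0.07  1.97 -0.    1.07  1.74]
wrist [167. 257.] [507.3 206.7  56.3  29.6  -6.6]
wrist [250. 255.] [502.2 148.3  55.4  29.7  -6.2]
wrist [329. 253.] [497.6  92.4  55.2  28.8  -6.5]
```

View pics/w30.png

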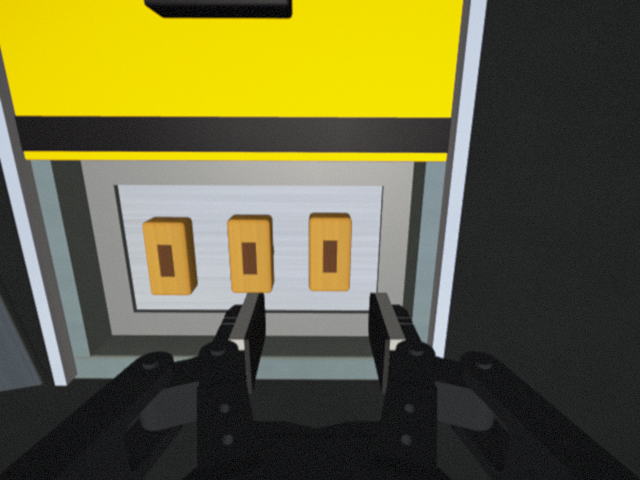

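Call:
carry_out --targets '[[[0,0.028,-0.005],[-0.007,-0.007,0],-0.06],[[0,0,0],[0,0,-0.03],-0.06],[[0,0,0],[0,0,-0.03],-0.06],[[0,0,0],[0,0,-0.02],-0.06],[[0,0,0],[0,0,-0.008],-0.06],[[0,0,0],[0,0,0],-0.06],[[0,0,0],[0,0,0],-0.06],[[0,0,0],[0,0,0],-0.06]]'

```text
clock: 40.0
position: [0.5053, 0.091, 0.0689]
orientation: [0.002, -0.666, 0.746, -0.002]
force: [0.1, 0.2, 0.3]
opening: 0.533
```

```bash
python3 look.py wrist w31 .04
```

```text
t40.00 pos [505.3  91.   68.9] xax [-0.114 -0.994  0.001] yawx -96.5 zax [ 0.005 -0.001 -1.   ] F [0.1 0.2 0.3] op 0.533 q [ 0.04  0.22  2.   -0.    0.92  1.73]
wrist [ 80. 320.] [506.6 206.4  55.2  29.7  -6.6]
wrist [196. 309.] [503.9 147.9  51.2  29.1  -6.5]
wrist [318. 312.] [497.1  92.3  55.1  29.   -6.5]
```

View pics/w31.png

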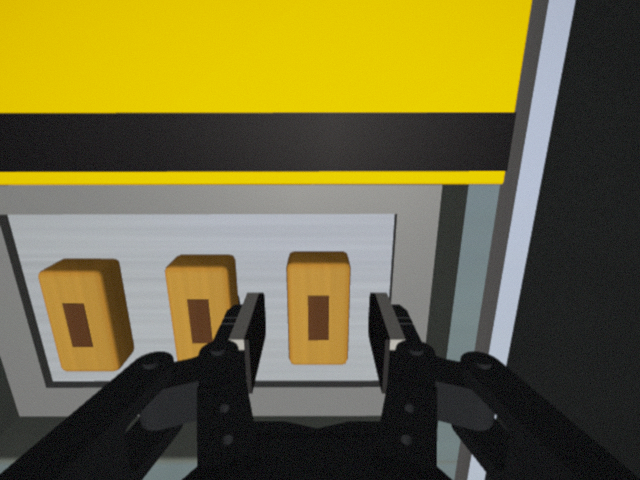

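Call:
carry_out --targets '[[[0,0,0],[-0.006,0.001,-0.007],-0.06],[[0,0,0],[-0.001,0,-0.009],-0.06],[[0,0,0],[0,0,-0.006],-0.06],[[0,0,0],[0,0,-0.002],-0.06],[[0,0,0],[0,0,0],1],[[0,0,0],[0,0,0],1],[[0,0,0],[0,0,0],1],[[0,0,0],[0,0,0],1]]'

```text
clock: 41.05
position: [0.498, 0.0921, 0.044]
orientation: [0.002, -0.666, 0.746, -0.003]
force: [-0.1, -0.7, -0.9]
opening: 0.332
```

```bash
python3 -c "
from h import *
st()"
```

```text
t41.05 pos [498.   92.1  44. ] xax [-0.113 -0.994  0.001] yawx -96.5 zax [ 0.006 -0.002 -1.   ] F [-0.1 -0.7 -0.9] op 0.332 q [ 0.05  0.25  2.02 -0.    0.87  1.73]
```

Call:
carry_out --targets '[[[0,0,0],[0,0,0.04],1],[[0,0,0],[0,0,0.05],1],[[0,0,0.03],[0,-0.03,0.02],1],[[0,0,0.03],[-0.005,-0.05,0],1],[[0,0,0.03],[-0.005,-0.05,0],1],[[0,0,0.03],[-0.005,-0.05,0],1],[[0,0,0.03],[-0.005,-0.05,0],1],[[0,0,0.03],[-0.005,-0.05,0],1]]'

```text
clock: 42.05
position: [0.4645, -0.1916, 0.1503]
orientation: [0.002, 0.735, -0.678, -0.001]
force: [-0.1, -0.2, -3.2]
opening: 0.333
```

```bash
python3 -c "
from h import *
st()"
```

```text
t42.05 pos [ 464.5 -191.6  150.3] xax [ 0.081 -0.997  0.001] yawx -85.4 zax [-0.005 -0.001 -1.   ] F [-0.1 -0.2 -3.2] op 0.333 q [-0.53  0.07  1.98 -0.    1.09  0.96]
```

Call:
carry_out --targets '[[[0,0,0],[-0.004,-0.05,0],1],[[0,0,0],[-0.004,-0.05,0],1],[[0,0,0],[-0.004,-0.05,0],1],[[0,0,0],[-0.004,-0.045,0],1],[[0,0,0],[0,0,-0.015],1],[[0,0,0],[0,0,-0.02],1],[[0,0,0],[0,0,0],1],[[0,0,0],[0,0,0],1]]'

```text
clock: 43.05
position: [0.4409, -0.3906, 0.1054]
orientation: [0.001, 0.733, -0.68, -0.009]
force: [-0.2, -0.1, -3.1]
opening: 0.331
```

```bash
python3 look.py wrist w33; python3 -c "
from h import *
p=cv2.imread('pics/w33.png')[:,:,::-1].copy();h=hsv(p);cm=optics.camera_model('wrist')
"
```

```text
t43.05 pos [ 440.9 -390.6  105.4] xax [ 0.075 -0.997 -0.011] yawx -85.7 zax [-0.014  0.01  -1.   ] F [-0.2 -0.1 -3.1] op 0.331 q [-0.84  0.31  1.79 -0.    1.06  0.66]
wrist [ 32. 178.] [ 475.6 -220.1   22.9    8.8  -72. ]
wrist [625. 109.] [ 536.5 -545.3   49.1   20.    20.4]
```

View pics/w33.png

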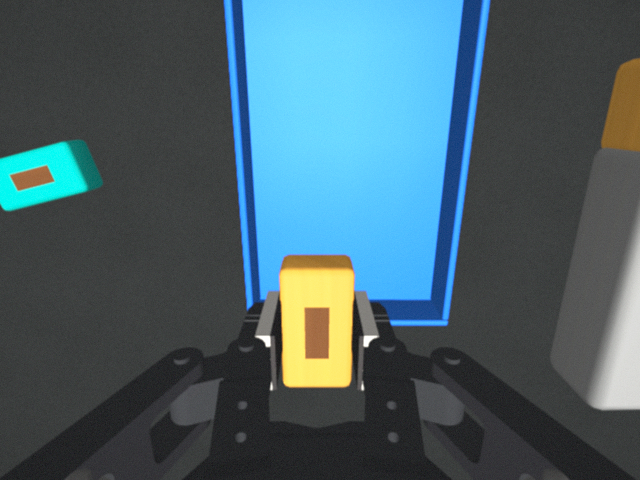

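```bash
python3 -c "
from h import *
cm=optics.camera_model('wrist')
print(plane(cm,[[247,309],[447,324],[228,0],[490,0]],.032).round(4)); print(plane(cm,[[258,300],[434,300],[249,100],[462,100]],.004).round(4))
"
```

```text
[[ 0.4059 -0.3481  0.032 ]
 [ 0.4055 -0.4726  0.032 ]
 [ 0.5701 -0.3372  0.032 ]
 [ 0.5789 -0.4591  0.032 ]]
[[ 0.3968 -0.3505  0.004 ]
 [ 0.4068 -0.4725  0.004 ]
 [ 0.5274 -0.3424  0.004 ]
 [ 0.5365 -0.4651  0.004 ]]
```

Call:
carry_out --targets '[[[-0.01,-0.014,0],[0.003,-0.016,0],1],[[0,0,0],[0,0,0],1],[[0,0,0],[0,0,-0.025],1],[[0,0,0],[0,0,-0.02],1],[[0,0,0],[0,0,-0.01],1],[[0,0,0],[0,0,0],1],[[0,0,0],[0,0,0],1],[[0,0,0],[0,0,0],1]]'

```text
clock: 44.1
position: [0.4469, -0.4099, 0.0533]
orientation: [0.0, 0.733, -0.68, 0.004]
force: [0.3, -0.6, -3.5]
opening: 0.334
```

```bash
python3 look.py wrist w34
```

```text
t44.10 pos [ 446.9 -409.9   53.3] xax [ 0.076 -0.997  0.007] yawx -85.7 zax [ 0.006 -0.006 -1.   ] F [ 0.3 -0.6 -3.5] op 0.334 q [-0.86  0.41  1.78  0.    0.95  0.64]
wrist [317. 321.] [ 430.8 -410.4   73.7   36.3    4.5]
```

View pics/w34.png

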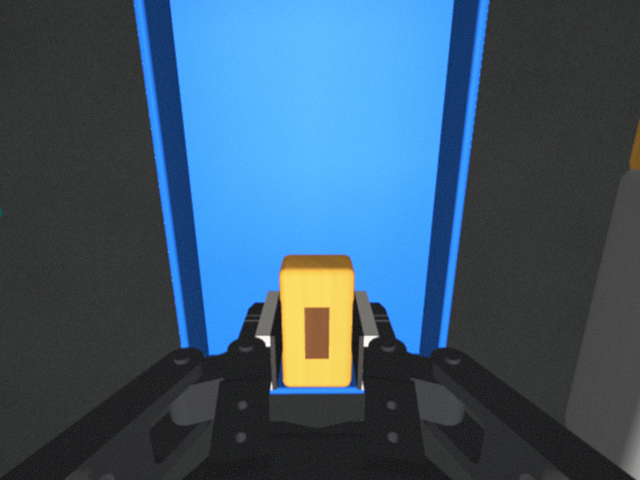

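Call:
carry_out --targets '[[[0,0,0],[0,0.003,-0.01],1],[[0,0,0],[0,0,-0.01],1],[[0,0,0],[0,0,-0.003],1],[[0,0,0],[0,0,0],1],[[0,0,0],[0,0,0],1],[[0,0,0],[0,0,0],1],[[0,0,0],[0,0,0],1],[[0,0,0],[0,0,0],1]]'

```text
clock: 45.15
position: [0.4475, -0.4073, 0.0298]
orientation: [0.0, 0.733, -0.68, 0.005]
force: [-0.0, -0.4, -4.3]
opening: 0.331
```

```bash
python3 -c "
from h import *
st()"
```

```text
t45.15 pos [ 447.5 -407.3   29.8] xax [ 0.076 -0.997  0.008] yawx -85.7 zax [ 0.007 -0.008 -1.   ] F [-0.  -0.4 -4.3] op 0.331 q [-0.85  0.44  1.79  0.    0.9   0.64]
```

Call:
carry_out --targets '[[[0,0,0],[0,0,-0.002],1],[[0,0,0],[0,0,-0.001],1],[[0,0,0],[0,0,0],-0.06],[[0,0,0],[0,0,0],-0.06],[[0,0,0],[0,0,0.02],-0.06],[[0,0,0],[0,0,0.05],-0.06],[[0,0,0],[0.002,0.02,0.05],-0.06],[[0,0,0],[0.005,0.05,0.01],-0.06]]'

```text
clock: 46.15
position: [0.457, -0.3415, 0.1676]
orientation: [0.001, 0.732, -0.681, 0.011]
force: [-0.9, 1.0, -0.0]
opening: 0.529
```

```bash
python3 look.py top t35; python3 look.py scene s35; python3 -c "
import cv2
p=cv2.imread('pics/s35.png');cv2.imwrite('pics/s35c.png',cv2.resize(p[140:400,130:430],None,fx=2.3,fy=2.3))"
```

```text
t46.15 pos [ 457.  -341.5  167.6] xax [ 0.071 -0.997  0.017] yawx -85.9 zax [ 0.015 -0.016 -1.   ] F [-0.9  1.  -0. ] op 0.529 q [-0.76  0.17  1.83 -0.    1.12  0.74]
top [236. 278.] [482.3 169.   51.8  28.6   2.3]
top [223. 270.] [505.9 207.6  54.6  29.3  -6.2]
top [496. 262.] [ 544.5 -576.1   48.4   44.9    5.4]
top [249. 218.] [657.3 138.5  76.   16.   84. ]
t46.20 pos [ 456.6 -333.9  166.5] xax [ 0.075 -0.997  0.008] yawx -85.7 zax [ 0.013 -0.007 -1.   ] F [-0.3  3.7  0. ] op 0.529 q [-0.76  0.17  1.83  0.    1.12  0.74]
scene [163. 407.] [ 537.3 -568.1   64.6   46.7    6.2]
scene [183. 324.] [ 447.8 -408.7   61.    33.1    3.8]
```

View pics/s35c.png

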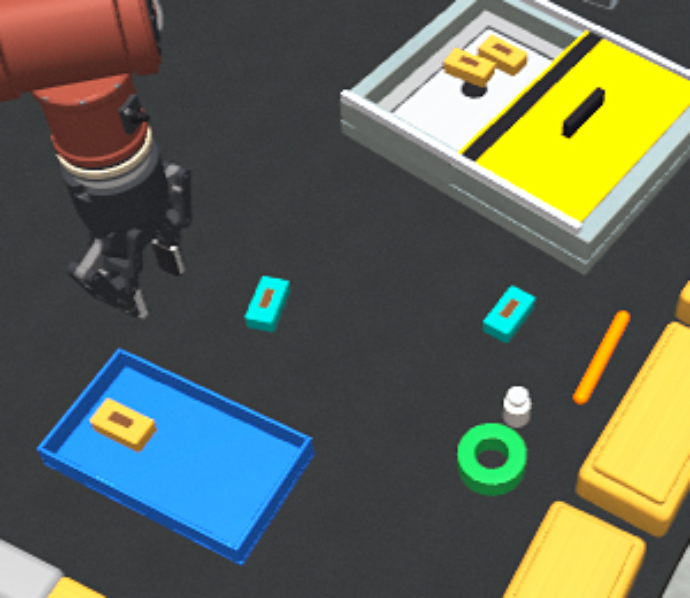

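Call:
carry_out --targets '[[[0,0,-0.03],[0.004,0.055,0],-0.06],[[0,0,-0.03],[0.004,0.055,0],-0.06],[[0,0,-0.03],[0.004,0.055,0],-0.06],[[0,0,-0.03],[0.004,0.055,0],-0.06],[[0,0,-0.03],[0.004,0.055,0],-0.06],[[0,0,-0.02],[0.004,0.055,0],-0.06],[[0,0,0],[0.004,0.055,0],-0.06],[[0,0,0],[0.004,0.055,0],-0.06]]'

```text
clock: 47.25
position: [0.4923, 0.1092, 0.1746]
orientation: [0.003, -0.668, 0.744, -0.017]
force: [0.7, -0.2, -0.4]
opening: 0.531
```

Call:
carry_out --targets '[[[0,0,0],[0.005,0.05,0],-0.06],[[0,0,0],[0,0,0],-0.06],[[0,0,0],[0,0,0],-0.06],[[0,0,0],[0,0,0],-0.06],[[0,0,0],[0,0,0],-0.06],[[0,0,0],[0,0,0],-0.06],[[0,0,0],[0,0,0],-0.06],[[0,0,0],[0,0,0],-0.06]]'

```text
clock: 48.25
position: [0.499, 0.159, 0.177]
orientation: [0.004, -0.668, 0.744, -0.019]
force: [-0.2, -0.1, 0.0]
opening: 0.533
```

```bash
python3 look.py wrist w36 .04
```

```text
t48.25 pos [499. 159. 177.] xax [-0.106 -0.994  0.019] yawx -96.1 zax [ 0.031 -0.023 -0.999] F [-0.2 -0.1  0. ] op 0.533 q [ 0.19  0.07  1.93 -0.03  1.12  1.88]
wrist [303. 257.] [483.4 169.2  55.8  29.4   1.4]
wrist [250. 233.] [507.1 207.2  55.6  29.5  -6.6]
```

View pics/w36.png

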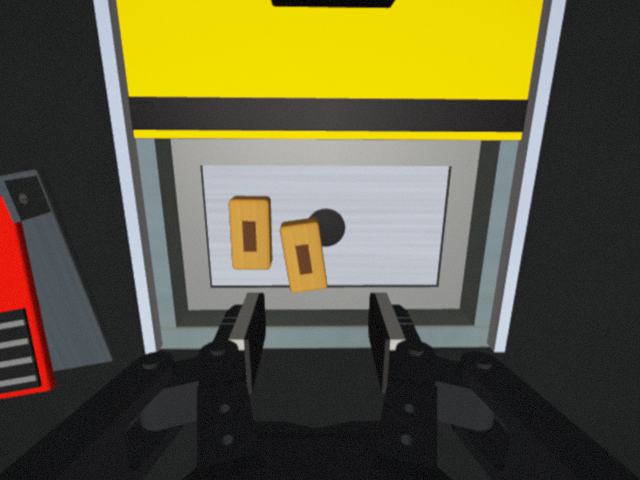

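Call:
carry_out --targets '[[[0.023,0.031,0.17],[0.004,0.012,0],-0.55],[[0,0,0.18],[0.004,0.012,0],-0.55],[[0,0,0.18],[0,0.012,0],-0.55],[[0,0,0.18],[0,0.012,0],-0.55],[[0,0,0.18],[0,0,0],-0.55],[[0,0,0.18],[0,0,0],-0.55],[[0,0,0.18],[0,0,0],-0.55],[[0,0,0.18],[0,0,0],-0.55]]'

```text
clock: 49.3
position: [0.507, 0.2092, 0.1766]
orientation: [-0.0, 0.995, -0.099, -0.002]
force: [0.1, 0.3, -0.1]
opening: 0.769
```

```bash
python3 look.py wrist w37 .04
```

```text
t49.30 pos [507.  209.2 176.6] xax [ 0.98  -0.197 -0.004] yawx -11.4 zax [-0.004  0.001 -1.   ] F [ 0.1  0.3 -0.1] op 0.769 q [0.26 0.13 1.86 0.   1.16 0.46]
wrist [297. 282.] [483.3 170.3  56.   31.    3.2]
wrist [537. 306.] [668.9 109.5  96.8  29.1  84.7]
wrist [314. 231.] [505.6 209.2  54.7  30.2  -5.5]
```

View pics/w37.png

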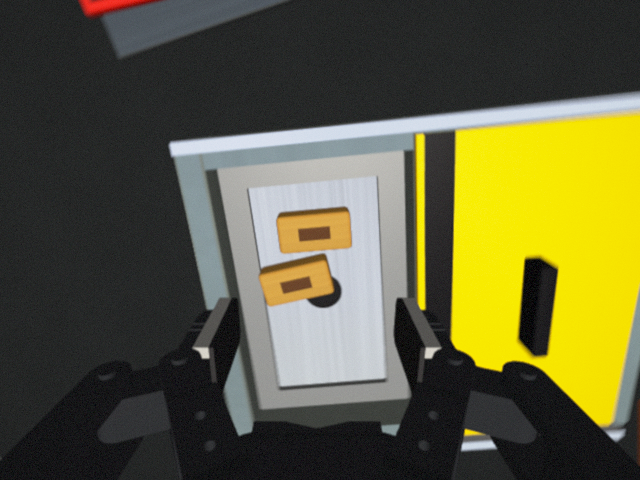

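Call:
carry_out --targets '[[[0,0,0],[0,0,0],-0.55],[[0,0,0.03],[0,-0.001,-0.03],-0.55],[[0,0,0],[0,0,-0.03],-0.55],[[0,0,0],[0,0,-0.02],-0.55],[[0,0,0],[0,0,-0.01],-0.55],[[0,0,0],[0,0,0],-0.55],[[0,0,0],[0,0,0],-0.55],[[0,0,0],[0,0,0],-0.55]]'

```text
clock: 50.35
position: [0.5096, 0.2091, 0.0874]
orientation: [-0.002, 0.996, -0.089, 0.001]
force: [-0.6, 0.5, 0.1]
opening: 0.778
```

```bash
python3 look.py wrist w38 .04; python3 -c "
from h import *
print(optics.camera_model('wrist')['cam_to_world'][:3,3]-sensors.sense()['position'])"
```

```text
t50.35 pos [509.6 209.1  87.4] xax [ 0.984 -0.177  0.002] yawx -10.2 zax [ 0.003  0.003 -1.   ] F [-0.6  0.5  0.1] op 0.778 q [0.26 0.26 1.9  0.   0.98 0.44]
wrist [283. 351.] [483.  171.6  55.3  32.    1.6]
wrist [307. 283.] [505.6 209.   54.6  31.1  -6. ]
[0.01510606 0.07996187 0.12415297]
```

View pics/w38.png

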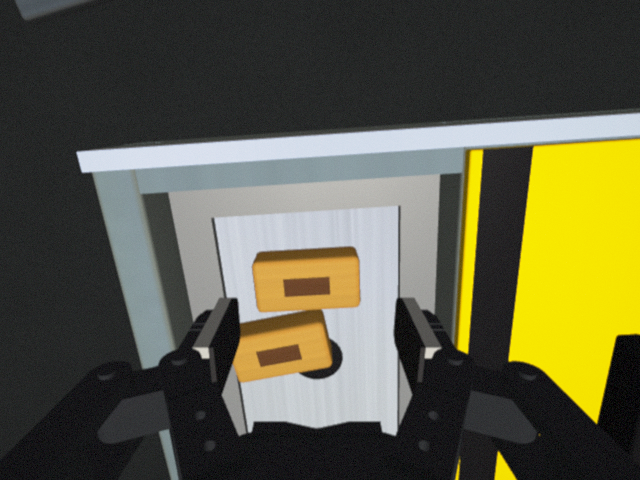

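Call:
carry_out --targets '[[[0,0,0.065],[-0.003,-0.001,0],-0.55],[[0,0,0],[0,0,-0.015],-0.55],[[0,0,0],[0,0,-0.013],-0.55],[[0,0,0],[0,0,-0.008],-0.55],[[0,0,0],[0,0,0],-0.55],[[0,0,0],[0,0,0],-0.55],[[0,0,0],[0,0,0],-0.55],[[0,0,0],[0,0,0],-0.55]]'

```text
clock: 51.4
position: [0.5081, 0.2085, 0.0504]
orientation: [-0.002, 0.998, -0.057, 0.003]
force: [0.5, 0.4, 0.5]
opening: 0.775
```

```bash
python3 look.py wrist w39 .04
```

```text
t51.40 pos [508.1 208.5  50.4] xax [ 0.993 -0.114  0.006] yawx -6.6 zax [ 0.006  0.004 -1.   ] F [0.5 0.4 0.5] op 0.775 q [0.26 0.31 1.92 0.   0.9  0.37]
wrist [487. 459.] [584.1 122.7  28.3   7.1  83.6]
wrist [278. 396.] [486.3 171.1  48.4  30.8   2.1]
wrist [307. 318.] [505.5 209.2  54.7  30.3  -6. ]
wrist [524. 268.] [594.8 217.5  89.4   7.1  83.5]
```

View pics/w39.png

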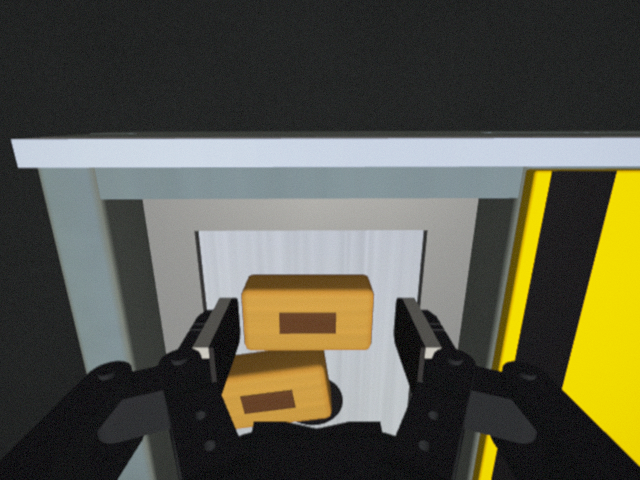

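Call:
carry_out --targets '[[[0,0,0],[-0.002,0,-0.004],-0.55],[[0,0,0],[-0.001,0,-0.005],-0.55],[[0,0,0],[0,0,0],-0.55],[[0,0,0],[0,0,0],1],[[0,0,0],[0,0,0],1],[[0,0,0],[0,0,0],1],[[0,0,0],[0,0,0],1],[[0,0,0],[0,0,0],1]]'

```text
clock: 52.45
position: [0.5053, 0.2087, 0.0416]
orientation: [-0.002, 0.998, -0.057, 0.003]
force: [-0.7, 0.2, -0.4]
opening: 0.632
```

```bash
python3 look.py wrist w40 .04
```

```text
t52.45 pos [505.3 208.7  41.6] xax [ 0.993 -0.114  0.006] yawx -6.6 zax [ 0.007  0.004 -1.   ] F [-0.7  0.2 -0.4] op 0.632 q [0.26 0.32 1.93 0.   0.88 0.37]
wrist [292. 400.] [490.2 173.4  40.6  27.2   3.4]
wrist [317. 329.] [506.7 209.3  54.4  30.7  -6.7]
wrist [550. 272.] [596.6 218.5  86.4   7.3  83.6]
```

View pics/w40.png

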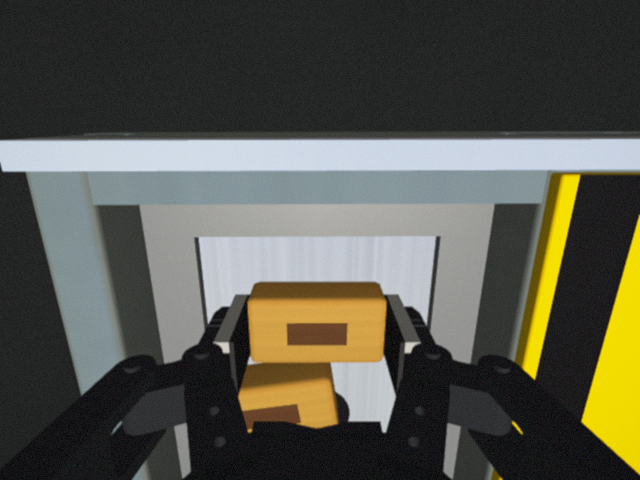

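Call:
carry_out --targets '[[[0,0,0],[0,0,0.02],1],[[0,0,0],[0,0,0.05],1],[[0,0,0],[0,-0.01,0.05],1],[[0,0,-0.12],[0.005,-0.05,0],1],[[0,0,-0.12],[0.006,-0.052,0],1],[[0,0,-0.12],[0.006,-0.052,0],1],[[0,0,-0.12],[0.006,-0.052,0],1],[[0,0,-0.12],[0.006,-0.052,0],1]]'

```text
clock: 53.5
position: [0.5247, -0.0644, 0.1556]
orientation: [-0.001, 0.935, -0.355, -0.004]
force: [1.4, -0.3, -4.4]
opening: 0.636
```

```bash
python3 -c "
from h import *
st()"
```

```text
t53.50 pos [524.7 -64.4 155.6] xax [ 0.748 -0.663 -0.009] yawx -41.6 zax [-0.007  0.006 -1.   ] F [ 1.4 -0.3 -4.4] op 0.636 q [-0.26  0.12  1.91  0.    1.12  0.47]
```

Call:
carry_out --targets '[[[0,0,-0.115],[0.0085,-0.053,0],1],[[0,0,-0.115],[0.0085,-0.053,0],1],[[0,0,-0.115],[0.0085,-0.053,0],1],[[0,0,-0.115],[0.0085,-0.053,0],1],[[0,0,-0.115],[0.0085,-0.053,0],1],[[0,0,-0.1],[0.0085,-0.053,0],1],[[0,0,0],[0,0,-0.02],1],[[0,0,0],[0,0,0],1]]'

```text
clock: 54.5
position: [0.5666, -0.3921, 0.1207]
orientation: [-0.004, 0.755, -0.655, -0.014]
force: [-0.9, -0.2, -4.3]
opening: 0.633
```

```bash
python3 look.py wrist w41 .024
```

```text
t54.50 pos [ 566.6 -392.1  120.7] xax [ 0.14  -0.99  -0.027] yawx -81.9 zax [-0.017  0.025 -1.   ] F [-0.9 -0.2 -4.3] op 0.633 q [-0.71  0.49  1.52  0.01  1.17  0.72]
```

View pics/w41.png

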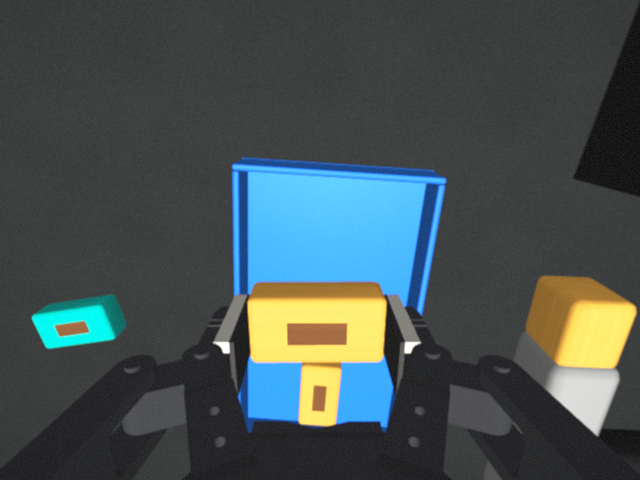

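Call:
carry_out --targets '[[[-0.025,-0.017,-0.062],[0.009,-0.005,0],1],[[0,0,0],[0,0,0],1],[[0,0,0],[0,0,-0.02],1],[[0,0,0],[0,0,-0.02],1],[[0,0,0],[0,0,-0.015],1],[[0,0,0],[0,0,0],1],[[0,0,0],[0,0,0],1],[[0,0,0],[0,0,0],1]]'

```text
clock: 55.55
position: [0.5757, -0.3927, 0.0624]
orientation: [-0.0, 0.737, -0.676, -0.0]
force: [-0.6, -0.3, -4.2]
opening: 0.635
```

```bash
python3 look.py wrist w42 .024
```

```text
t55.55 pos [ 575.7 -392.7   62.4] xax [ 0.086 -0.996 -0.001] yawx -85.1 zax [-0.     0.001 -1.   ] F [-0.6 -0.3 -4.2] op 0.635 q [-0.7   0.56  1.53  0.    1.05  0.79]
wrist [316. 334.] [ 550.8 -394.    31.5   13.2  -85.1]
wrist [615. 371.] [ 532.7 -553.9   89.5   35.1   20.5]
wrist [317. 310.] [ 557.4 -393.3   71.1   45.1  -85.1]
```

View pics/w42.png

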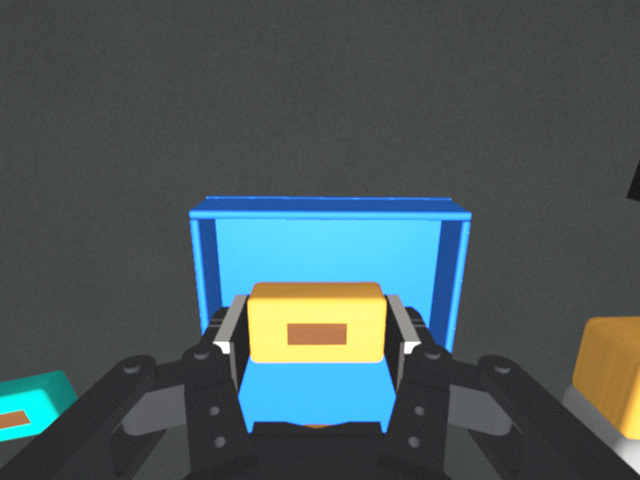

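Call:
carry_out --targets '[[[0,0,0],[0,-0.004,-0.01],1],[[0,0,0],[0,0,-0.012],1],[[0,0,0],[0,0,-0.009],1],[[0,0,0],[0,0,-0.003],1],[[0,0,0],[0,0,0],1],[[0,0,0],[0,0,0],1],[[0,0,0],[0,0,0],1],[[0,0,0],[0,0,0],1]]'

```text
clock: 56.6
position: [0.5767, -0.398, 0.0279]
orientation: [-0.0, 0.737, -0.676, 0.001]
force: [0.2, -0.1, -4.2]
opening: 0.633
```

```bash
python3 -c "
from h import *
st()"
```

```text
t56.60 pos [ 576.7 -398.    27.9] xax [ 0.085 -0.996  0.002] yawx -85.1 zax [ 0.002 -0.002 -1.   ] F [ 0.2 -0.1 -4.2] op 0.633 q [-0.7   0.61  1.53  0.    1.    0.78]
```

Call:
carry_out --targets '[[[0,0,0],[0,0,-0.002],1],[[0,0,0],[0,0,-0.001],1],[[0,0,0],[0,0,0],-0.6],[[0,0,0],[0,0,0],-0.6],[[0,0,0],[0,0,0],-0.6],[[0,0,0],[0,0,0.03],-0.6],[[0,0,0],[-0.005,0.02,0.05],-0.6],[[0,0,0],[-0.01,0.05,0.05],-0.3]]'

```text
clock: 57.6
position: [0.5632, -0.336, 0.1519]
orientation: [-0.0, 0.735, -0.678, 0.002]
force: [1.0, 0.3, 0.3]
opening: 0.656
```

```bash
python3 look.py top t43; python3 look.py scene s43; python3 -c "
import cv2
p=cv2.imread('pics/s43.png');cv2.imwrite('pics/s43c.png',cv2.resize(p[140:400,130:430],None,fx=2.3,fy=2.3))"
```

```text
t57.60 pos [ 563.2 -336.   151.9] xax [ 0.082 -0.997  0.003] yawx -85.3 zax [ 0.003 -0.003 -1.   ] F [1.  0.3 0.3] op 0.656 q [-0.64  0.37  1.61 -0.    1.15  0.84]
top [439. 296.] [ 445.2 -407.9   51.4   27.8    5.4]
top [236. 278.] [482.3 169.   51.8  28.6   2.3]
top [496. 262.] [ 544.5 -576.1   48.4   44.9    5.4]
top [249. 218.] [657.2 138.5  76.   15.8  83.3]
t57.65 pos [ 565.  -331.2  158.4] xax [ 0.085 -0.996  0.003] yawx -85.1 zax [ 0.008 -0.002 -1.   ] F [-0.4  2.6  3. ] op 0.651 q [-0.64  0.36  1.61  0.    1.16  0.85]
scene [163. 407.] [ 537.4 -568.1   64.4   46.7    6. ]
scene [233. 349.] [ 577.6 -398.2   58.7   32.9  -85.3]
scene [183. 324.] [ 447.8 -408.7   61.    33.1    3.8]
scene [334. 169.] [474.2 179.2  62.9  44.6   2.3]
```

View pics/s43c.png

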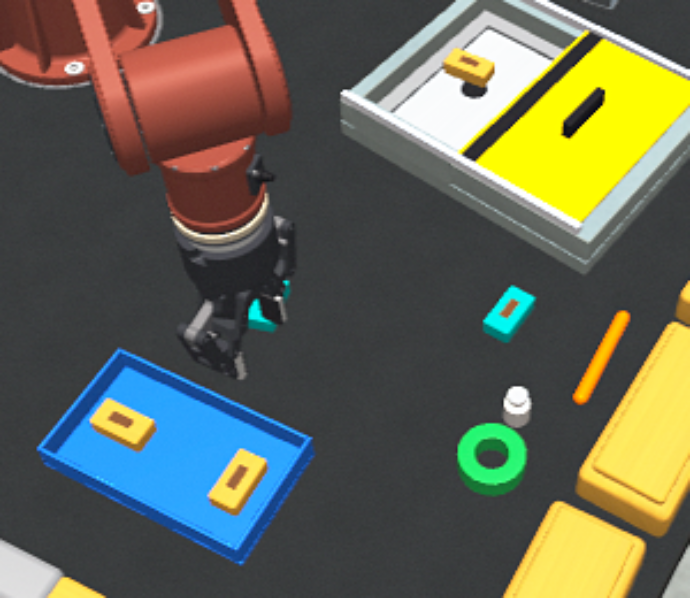

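Call:
carry_out --targets '[[[0,0,-0.01],[-0.009,0.056,0],-0.3],[[0,0,-0.01],[-0.009,0.056,0],-0.3],[[0,0,-0.01],[-0.009,0.056,0],-0.3],[[0,0,-0.01],[-0.009,0.056,0],-0.3],[[0,0,0],[-0.009,0.056,0],-0.3],[[0,0,0],[-0.009,0.056,0],-0.3],[[0,0,0],[-0.009,0.056,0],-0.3],[[0,0,0],[-0.009,0.056,0],-0.3]]'

```text
clock: 58.7
position: [0.4939, 0.1196, 0.1573]
orientation: [-0.002, 0.72, -0.694, 0.011]
force: [1.1, 0.9, 0.2]
opening: 0.65
```

Call:
carry_out --targets '[[[0,0,0],[-0.005,0.025,0],-0.3],[[0,0,0],[-0.005,0.02,0],-0.2],[[0,0,0],[0,0,0],-0.2],[[0,0,0],[0,0,0],-0.2],[[0,0,0],[0,0,-0.02],-0.2],[[0,0,0],[0,0,-0.02],-0.2],[[0,0,0],[0,0,0],-0.2],[[0,0,0],[0,0,0],-0.2]]'

```text
clock: 59.7
position: [0.4859, 0.165, 0.1161]
orientation: [-0.003, 0.721, -0.693, 0.013]
force: [0.0, -0.8, -0.4]
opening: 0.601
```

```bash
python3 look.py wrist w44 .04
```

```text
t59.70 pos [485.9 165.  116.1] xax [ 0.039 -0.999  0.015] yawx -87.8 zax [ 0.022 -0.014 -1.   ] F [ 0.  -0.8 -0.4] op 0.601 q [ 0.2   0.13  1.99 -0.02  1.    1.74]
wrist [309. 266.] [483.2 169.4  55.3  29.1   1.7]
```

View pics/w44.png

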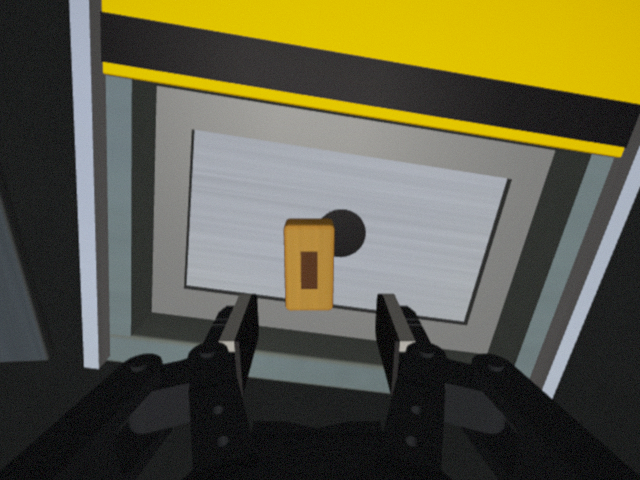

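Call:
carry_out --targets '[[[0.014,0.022,-0.01],[-0.001,0.004,0],-0.2],[[0,0,0],[0,0,-0.025],-0.2],[[0,0,0],[0,0,-0.02],-0.2],[[0,0,0],[0,0,-0.012],-0.2],[[0,0,0],[0,0,-0.004],-0.2],[[0,0,0],[0,0,0],-0.2],[[0,0,0],[0,0,0],-0.2],[[0,0,0],[0,0,0],-0.2]]'

```text
clock: 60.75
position: [0.4905, 0.1707, 0.0598]
orientation: [-0.005, 0.717, -0.697, 0.001]
force: [0.4, 0.3, 1.1]
opening: 0.601
```

```bash
python3 look.py wrist w45 .04
```

```text
t60.75 pos [490.5 170.7  59.8] xax [ 0.027 -1.    -0.005] yawx -88.4 zax [ 0.009  0.005 -1.   ] F [0.4 0.3 1.1] op 0.601 q [0.2  0.24 1.99 0.   0.9  1.74]
wrist [321. 321.] [483.2 169.4  54.8  29.    2.1]
```

Call:
carry_out --targets '[[[0,0.009,0],[-0.007,-0.001,-0.005],-0.2],[[0,0,0],[0,0,-0.008],-0.2],[[0,0,0],[0,0,-0.002],-0.2],[[0,0,0],[0,0,0],-0.2],[[0,0,0],[0,0,0],1],[[0,0,0],[0,0,0],1],[[0,0,0],[0,0,0],1],[[0,0,0],[0,0,0],1]]'

```text
clock: 61.8
position: [0.4832, 0.1695, 0.0441]
orientation: [-0.002, 0.717, -0.697, -0.002]
force: [-0.7, -0.0, -0.9]
opening: 0.329
```

```bash
python3 look.py wrist w46 .04
```

```text
t61.80 pos [483.2 169.5  44.1] xax [ 0.027 -1.    -0.005] yawx -88.4 zax [-0.     0.005 -1.   ] F [-0.7 -0.  -0.9] op 0.329 q [0.2  0.26 2.   0.01 0.88 1.74]
wrist [317. 324.] [483.5 170.5  54.9  28.9   1.8]
wrist [563.   7.] [600.8  98.8  52.5   7.   83.6]
```

View pics/w46.png

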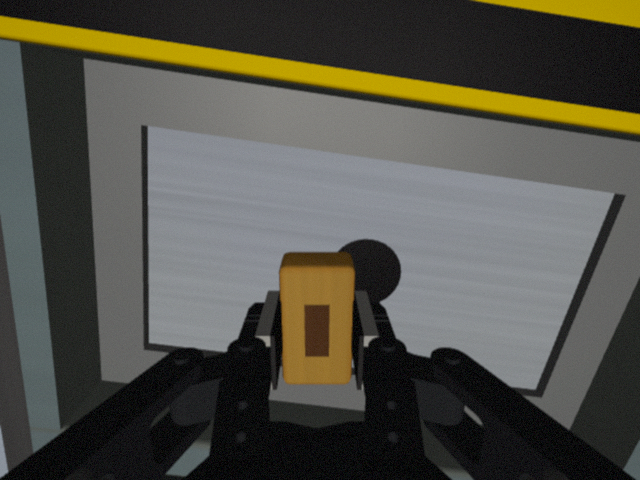

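Call:
carry_out --targets '[[[0,0,0],[0,0,0.03],1],[[0,0,0],[0,0,0.05],1],[[0,0,0],[0,-0.01,0.04],1],[[0,0,0.01],[0.003,-0.052,0],1],[[0,0,0.01],[0.003,-0.055,0],1],[[0,0,0.01],[0.003,-0.055,0],1],[[0,0,0.01],[0.003,-0.055,0],1],[[0,0,0.01],[0.003,-0.055,0],1]]'

```text
clock: 62.85
position: [0.4909, -0.1163, 0.1601]
orientation: [0.001, 0.737, -0.676, -0.006]
force: [1.6, -0.2, -3.7]
opening: 0.332
```

```bash
python3 -c "
from h import *
st()"
```

```text
t62.85 pos [ 490.9 -116.3  160.1] xax [ 0.087 -0.996 -0.007] yawx -85.0 zax [-0.01   0.006 -1.   ] F [ 1.6 -0.2 -3.7] op 0.332 q [-0.37  0.07  1.96  0.    1.12  1.11]
```

Call:
carry_out --targets '[[[0,0,0],[0.005,-0.055,0],1],[[0,0,0],[0.005,-0.055,0],1],[[0,0,0],[0.005,-0.055,0],1],[[0,0,0],[0.005,-0.055,0],1],[[0,0,0],[0.005,-0.052,0],1],[[0,0,0],[0,0,0],1],[[0,0,0],[0,0,-0.02],1],[[0,0,0],[0,0,0],1]]'

```text
clock: 63.85
position: [0.5079, -0.3946, 0.126]
orientation: [0.001, 0.735, -0.678, -0.016]
force: [1.0, 0.8, -4.4]
opening: 0.333
```

```bash
python3 look.py wrist w47 .024
```

```text
t63.85 pos [ 507.9 -394.6  126. ] xax [ 0.081 -0.996 -0.022] yawx -85.4 zax [-0.024  0.02  -1.   ] F [ 1.   0.8 -4.4] op 0.333 q [-0.77  0.4   1.63 -0.    1.14  0.72]
wrist [599. 219.] [ 539.5 -570.2   63.9   58.5  -84.8]
wrist [336. 136.] [ 577.2 -397.3   54.4   27.8  -85.2]
```

View pics/w47.png

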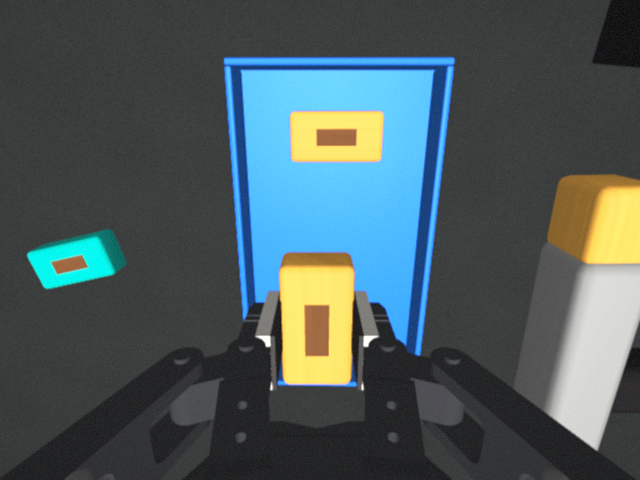

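Call:
carry_out --targets '[[[-0.02,-0.024,0],[0.007,-0.006,0],1],[[0,0,0],[0,0,0],1],[[0,0,0],[0,0,-0.02],1],[[0,0,0],[0,0,-0.025],1],[[0,0,0],[0,0,-0.015],1],[[0,0,0],[0,0,0],1],[[0,0,0],[0,0,0],1],[[0,0,0],[0,0,0],1]]'

```text
clock: 64.9
position: [0.5177, -0.3993, 0.0657]
orientation: [-0.0, 0.736, -0.676, 0.004]
force: [0.7, -0.8, -4.4]
opening: 0.333
```

```bash
python3 look.py wrist w48 .024
```

```text
t64.90 pos [ 517.7 -399.3   65.7] xax [ 0.085 -0.996  0.005] yawx -85.1 zax [ 0.006 -0.004 -1.   ] F [ 0.7 -0.8 -4.4] op 0.333 q [-0.76  0.47  1.66  0.    1.01  0.72]
wrist [620. 268.] [ 535.6 -546.6   65.5   25.6   20.3]
wrist [325. 169.] [ 577.2 -397.3   54.4   28.9  -85.1]
```

View pics/w48.png

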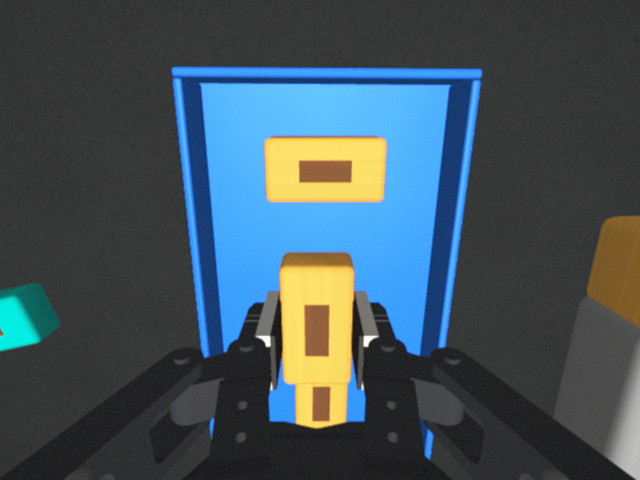

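Call:
carry_out --targets '[[[0,0,0],[0,0,-0.015],1],[[0,0,0],[0,0,-0.014],1],[[0,0,0],[0,0,-0.006],1],[[0,0,0],[0,0,0],1],[[0,0,0],[0,0,0],1],[[0,0,0],[0,0,0],1],[[0,0,0],[0,0,0],1],[[0,0,0],[0,0,0],1]]'

```text
clock: 65.95
position: [0.5187, -0.4003, 0.03]
orientation: [-0.0, 0.736, -0.676, 0.005]
force: [-0.1, 0.5, -3.4]
opening: 0.329
```

```bash
python3 -c "
from h import *
st()"
```

```text
t65.95 pos [ 518.7 -400.3   30. ] xax [ 0.085 -0.996  0.007] yawx -85.1 zax [ 0.008 -0.007 -1.   ] F [-0.1  0.5 -3.4] op 0.329 q [-0.76  0.53  1.66  0.    0.95  0.72]
```

Call:
carry_out --targets '[[[0,0,0],[0,0,-0.002],1],[[0,0,0],[0,0,-0.001],1],[[0,0,0],[0,0,0],-0.1],[[0,0,0],[0,0,0],-0.1],[[0,0,0],[0,0,0],-0.1],[[0,0,0],[0,0,0.03],-0.1],[[0,0,0],[0,0.01,0.05],-0.1],[[0,0,0],[0.01,0.05,0.05],0.5]]'

```text
clock: 66.95
position: [0.5269, -0.3479, 0.1529]
orientation: [-0.0, 0.735, -0.678, 0.005]
force: [1.3, 0.1, 0.4]
opening: 0.351
```

Call:
carry_out --targets '[[[0,0,-0.02],[0.018,0.055,0.01],1],[[0,0,-0.02],[0.018,0.055,0],1],[[0,0,-0.03],[0.018,0.055,0],1],[[0,0,-0.03],[0.018,0.055,0],1],[[0,0,-0.03],[0.018,0.055,0],1],[[0,0,-0.03],[0.018,0.055,0],1],[[0,0,-0.03],[0.018,0.055,0],1],[[0,0,0],[0,0.03,0],1]]' --force 20

```text
clock: 67.95
position: [0.6617, 0.0774, 0.1747]
orientation: [0.003, -0.664, 0.748, -0.016]
force: [-0.7, 0.5, -0.1]
opening: 0.003
```

```bash
python3 look.py top t49 .024; python3 look.py scene s49 .024; python3 -c "
import cv2
p=cv2.imread('pics/s49.png');cv2.imwrite('pics/s49c.png',cv2.resize(p[140:400,130:430],None,fx=2.3,fy=2.3))"
```

```text
t67.95 pos [661.7  77.4 174.7] xax [-0.119 -0.993  0.016] yawx -96.8 zax [ 0.027 -0.019 -0.999] F [-0.7  0.5 -0.1] op 0.003 q [ 0.02  0.36  1.59 -0.02  1.17  1.72]
top [438. 295.] [ 445.5 -407.2   51.8   27.     4.4]
top [435. 270.] [ 517.2 -400.4   51.6   26.7    5. ]
top [496. 262.] [ 544.1 -573.1   48.6   48.6  -85.2]
top [434. 250.] [ 575.3 -396.9   51.9   26.   -88.8]
t68.00 pos [661.   80.8 174.6] xax [-0.117 -0.993  0.013] yawx -96.7 zax [ 0.026 -0.016 -1.   ] F [-0.1  1.9 -0.8] op 0.002 q [ 0.02  0.36  1.59 -0.02  1.17  1.72]
scene [163. 407.] [ 539.3 -568.7   64.1   46.5    6. ]
scene [233. 349.] [ 579.4 -399.6   58.5   32.8  -85.3]
scene [211. 337.] [ 522.  -402.4   59.3   33.2    4.3]
scene [183. 324.] [ 450.1 -410.    60.8   32.9    3.8]
```

View pics/s49c.png

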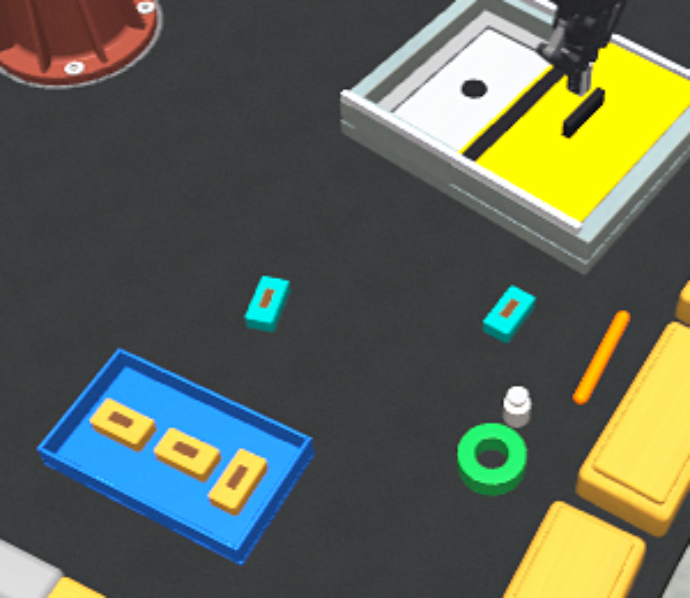

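Call:
carry_out --targets '[[[0.016,0.026,0],[0.015,0.02,0],1],[[0,0,0],[0.015,0.023,0],1],[[0,0,0],[0,0,0],1],[[0,0,0],[0,0,-0.02],1],[[0,0,0],[0,0,-0.02],1],[[0,0,0],[0,0,-0.015],1],[[0,0,0],[0,0,0],1],[[0,0,0],[0,0,0],1]]'

```text
clock: 69.05
position: [0.6881, 0.1153, 0.1128]
orientation: [-0.005, -0.663, 0.748, -0.0]
force: [1.4, -0.4, -0.4]
opening: 0.0
```

```bash
python3 look.py scene s50 .024; python3 -c "
import cv2
p=cv2.imread('pics/s50.png');cv2.imwrite('pics/s50c.png',cv2.resize(p[100:260,300:460],None,fx=3.5,fy=3.5))"
```

```text
t69.05 pos [688.1 115.3 112.8] xax [-0.12  -0.993  0.007] yawx -96.9 zax [-0.007 -0.006 -1.   ] F [ 1.4 -0.4 -0.4] op 0.000 q [ 0.07  0.5   1.51 -0.01  1.14  1.76]
scene [163. 407.] [ 539.3 -568.7   64.1   46.5    6. ]
scene [233. 349.] [ 579.4 -399.6   58.5   32.8  -85.3]
scene [211. 337.] [ 522.  -402.4   59.3   33.2    4.3]
scene [183. 324.] [ 450.1 -410.    60.8   32.9    3.8]
```

View pics/s50c.png

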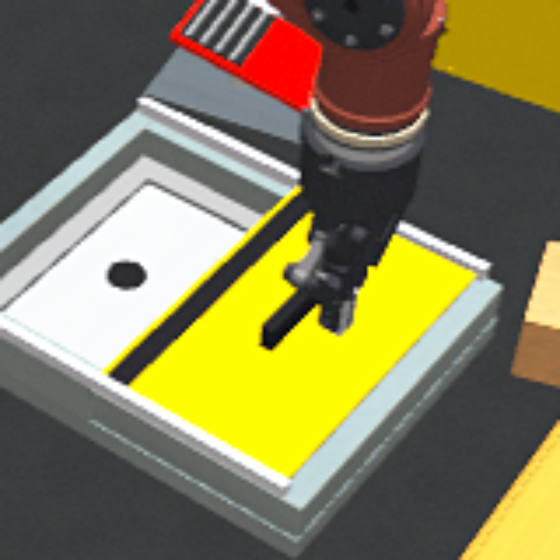

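Call:
carry_out --targets '[[[0.006,-0.007,0.007],[0.004,0.012,0],1],[[0,0,0],[0,0,-0.012],1],[[0,0,0],[0,0,-0.01],1],[[0,0,0],[0,0,0],1],[[0,0,0],[0,0,0],1],[[0,0,0],[-0.015,0.0017,0],1],[[0,0,0],[-0.015,0.0017,0],1],[[0,0,0],[-0.015,0.0017,0],1]]'

```text
clock: 70.1
position: [0.6504, 0.1334, 0.092]
orientation: [0.004, -0.666, 0.746, -0.003]
force: [2.4, -0.0, -2.0]
opening: 0.005
```

```bash
python3 -c "
from h import *
st()"
```

```text
t70.10 pos [650.4 133.4  92. ] xax [-0.113 -0.994 -0.001] yawx -96.5 zax [ 0.01  0.   -1.  ] F [ 2.4 -0.  -2. ] op 0.005 q [ 0.1   0.46  1.62 -0.    1.05  1.78]
```

Pushing steadily at about 2.4 N. Continue, with height and tilt corrections.

Call:
carry_out --targets '[[[0,0.01,0],[-0.016,0.0018,-0.003],1],[[0,0,0],[-0.018,0.002,0],1],[[0,0.006,0],[-0.018,0.002,-0.001],1],[[0,0,0],[-0.018,0.002,0],1],[[0,0.006,0],[-0.018,0.002,-0.001],1],[[0,0,0],[-0.014,0.0015,0],1],[[0,0,0],[-0.006,0.0005,0],1],[[0,0,0],[0,0,0],1]]'

```text
clock: 71.1
position: [0.5453, 0.1451, 0.0918]
orientation: [0.003, -0.666, 0.746, -0.002]
force: [1.0, 0.2, -0.2]
opening: -0.001
```

```bash
python3 -c "
from h import *
st()"
```

```text
t71.10 pos [545.3 145.1  91.8] xax [-0.114 -0.994 -0.002] yawx -96.5 zax [ 0.006  0.001 -1.   ] F [ 1.   0.2 -0.2] op -0.001 q [0.14 0.27 1.87 0.   0.99 1.82]
```

Call:
carry_out --targets '[[[0,0.006,0],[-0.01,0.001,-0.002],1],[[0,0,0],[-0.01,0.001,-0.001],1],[[0,0,0],[-0.008,0.001,0],1],[[0,0,0],[-0.005,0.0005,0],1],[[0,0,0],[-0.005,0.0005,0],1],[[0,0,0],[-0.005,0.0005,0],1],[[0,0,0],[-0.005,0.0005,0],1],[[0,0,0],[-0.005,0.0005,0],1]]'

```text
clock: 72.1
position: [0.5151, 0.1486, 0.0932]
orientation: [0.025, -0.666, 0.745, -0.022]
force: [15.0, -2.1, -8.7]
opening: 0.002
```

```bash
python3 -c "
from h import *
st()"
```

```text
t72.10 pos [515.1 148.6  93.2] xax [-0.111 -0.994 -0.007] yawx -96.4 zax [ 0.067 -0.    -0.998] F [15.  -2.1 -8.7] op 0.002 q [ 0.16  0.19  1.98 -0.01  0.91  1.85]
```

At the stop (15 N). Back off and lift well clear.

Call:
carry_out --targets '[[[0,0.03,0],[0.007,0,0.005],1],[[0,0.03,0],[0.007,0,0.02],1],[[0,0,0],[0,0,0.05],1],[[0,0,0],[0,0,0.05],1],[[0,0,0],[-0.01,-0.05,0.04],1],[[0,0,0],[-0.01,-0.05,0],1],[[0,0,0],[-0.01,-0.05,0],1],[[0,0,0],[0,0,0],1]]'

```text
clock: 73.1
position: [0.4839, -0.0021, 0.2533]
orientation: [-0.01, -0.667, 0.745, 0.008]
force: [-0.9, 1.0, -0.4]
opening: -0.002
```

Call:
carry_out --targets '[[[0,0,0],[-0.01,-0.05,0],1],[[0,0,0],[-0.01,-0.05,0],1],[[0,0,0],[0,0,0],1],[[0,0,0],[0,0,0],1],[[0,0,0],[0,0,0],1],[[0,0,0],[0,0,0],1],[[0,0,0],[0,0,0],1],[[0,0,0],[0,0,0],1]]'

```text
clock: 74.1
position: [0.4599, -0.0949, 0.2488]
orientation: [-0.011, -0.671, 0.742, 0.016]
force: [-0.2, 0.2, 0.5]
opening: -0.001
```

```bash
python3 look.py top t51 .024; python3 look.py scene s51 .024
python3 - <<'E'
from h import *
xa=np.array([.99357,-.1132]);ya=np.array([.1132,.99357]);W=np.array([.5003,.149])
for n,fn in(('top','t22'),('top','t51'),('scene','s22'),('scene','s51')):
    q=cv2.imread(f'pics/{fn}.png')[:,:,::-1].copy();cm=optics.camera_model(n)
    for c in comps(yellow(q),60):
        r=rect(plane(cm,c,.062))
        if abs(r[0]-560)<120 and abs(r[1]-140)<80: print(fn,r)
E
```

```text
t74.10 pos [459.9 -94.9 248.8] xax [-0.1   -0.995 -0.005] yawx -95.8 zax [-0.038  0.009 -0.999] F [-0.2  0.2  0.5] op -0.001 q [-0.35 -0.1   1.95 -0.    1.33  1.32]
top [438. 295.] [ 445.6 -407.4   52.2   27.3    5. ]
top [241. 271.] [503.3 154.1  72.9  14.1  84.1]
top [435. 270.] [ 517.1 -400.5   51.8   27.5    5. ]
top [496. 262.] [ 544.  -575.3   47.8   44.5    8.3]
top [434. 250.] [ 575.3 -398.    54.3   26.   -88.8]
t74.15 pos [459.9 -95.  248.8] xax [-0.1   -0.995 -0.005] yawx -95.8 zax [-0.038  0.009 -0.999] F [ 0.9  0.1 -1. ] op 0.001 q [-0.35 -0.1   1.95 -0.    1.33  1.32]
scene [163. 407.] [ 539.5 -568.7   63.9   46.5    6.2]
scene [233. 349.] [ 579.4 -399.6   58.5   32.8  -85.3]
scene [211. 337.] [ 522.  -402.4   59.3   33.2    4.3]
scene [183. 324.] [ 450.5 -409.9   61.4   32.9    3.8]
t22 [511.3 147.5 245.  132.6  83.5]
t51 [511.3 147.4 244.9 132.5  83.5]
s22 [511.5 149.7 246.7 135.1  83.6]
s51 [511.4 149.7 246.7 135.   83.6]
```

View pics/t51.png

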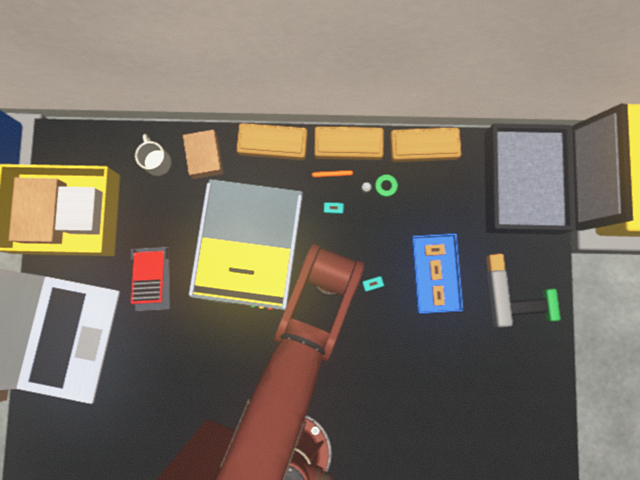

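View pics/s51.png

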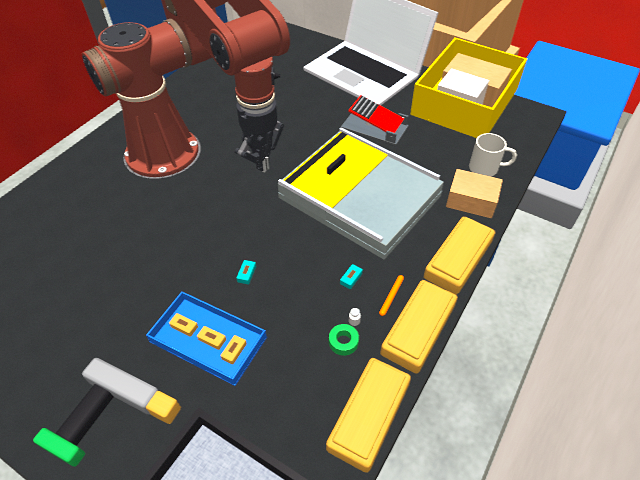

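The cover is shut, at the same measured position as after the first closing. All three bars lie flat in the tray, the pedal is up and everything else is where it was.

```bash
python3 -c "
from workcell import arm
print(arm.job_done())"
```

```text
the job is handed in; nothing more can be done
None
```

The job is done and handed in at about 74 s. Three gold bars were present. I laid all three flat on the well floor and slid the cover shut to its stop. I then held the pedal at its stop for well over a second and let it come up. After that I slid the cover fully open, moved the bars to the blue tray, and slid the cover shut again.

**Last checks**
- **Bars:** all three lie flat and apart inside the tray in both camera views.
- **Cover:** it reached its stop at about 15 N and measured within 0.1 mm of its position after the first closing.
- **Pedal:** it is back up.
- **Other items:** the pen, weight, roll, gun and turquoise blocks show no movement in the images.

**What went differently**
- **Start position:** the cover started about 4 mm short of fully open, so I pushed it to its open stop (about 15 N).
- **Knocked bar:** one bar was knocked aside in the well. I gripped its neighbour by the ends first, then picked the knocked bar normally.
- **Peak force:** the highest I read was about 44 N vertical at the wrist, from the fingertips on the pedal.
- **Measurements:** camera views disagreed by up to about 5 mm on single positions, within the margins I had left.

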